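# Set up the carving fixture: clear chips, latch the border block, screw it down

### The job

Get the carving fixture ready for recutting: with the wooden-handled scraper (keep your fingers off the chips) wipe all the loose wood chips along its channel and out over the mouth into the metal chip tray, then stand the scraper back upright on the table, clear of the fixture. Slide the long border block, carved face up, in through the mouth of the channel until it is fully home against the end stop and the spring catch has clicked out behind it. Then turn the hold-down knob clockwise until its foot has come down on the block and the turning goes stiff, give it about an eighth of a turn more, and let go.

Things in the scene. Friction and masses are not known exactly. Their poses are not given: they have to be found in the camera images.
- bed (a point): Carving fixture, plywood base 255 x 126 mm fixed to the table, with a channel along it. Point on the channel floor (bed), 30 mm above the table. x runs along the channel from mouth to end stop, y across, z up. Stop face at x = +85 mm; a 170 mm block that is home has its middle at x = 0. Guide rails 12 mm high leave 53 mm between them from x = -88 mm to the stop, and flare out to the mouth.
- mouth (a point): Middle of the bed's open edge at the mouth of the channel (x = -150 mm of the bed); axes as the bed's. The flared channel is about 74 mm wide here.
- bridge (a point): Top of the steel bridge over the channel, 74 mm above the bed, where the screw goes through (x = +57, y = 0 of the bed). The bridge is 34 mm long (x), its underside 60 mm above the bed; its posts stand at y = -59 to -41 and +41 to +59 mm.
- tray (a point): Shallow sheet-metal chip tray fixed at the mouth of the fixture, in line with the channel: inside 105 mm along the channel, 127 mm across, walls 20 mm high, its floor 26 mm below the bed. Point: centre of the tray's floor (at x = -204.5, y = 0 of the bed), axes as the bed's.
- catch (a joint): Spring catch on the +y rail, 12 to 18 mm above the bed, x = -76 to -120 mm of the bed, y up to 60 mm: a steel tooth stands 6 mm into the channel, bevelled towards the mouth, square towards the stop at x = -88 mm, 3 mm behind the tail of a block that is home. Value: how far (m) it is pushed aside; 0 = sprung out, 0.010 at most; a block passing pushes it 3 to 6 mm. Spring 2.4 N and 0.3 N a mm.
- knob (a joint): Turn (rad) of the hold-down knob, a black bar-shaped hand knob on the vertical screw through the bridge. Grows clockwise seen from above = tightening; each rad lowers knob and foot by 2.5 mm. Starts loose, from 0 to 0.8. Runs freely at 0.03 to 0.08 N m; when the foot bears on the block this jumps to 0.2 N m and soon 0.3 or more. It stays where it is left. An eighth of a turn is 0.79 rad.
- knob_grip (a point): Middle of the knob's grip bar: 52 mm long (its x axis), 14 mm thick (y), 28 mm high. It moves up and down with the screw. At value 0 it stands 118 mm above the bed.
- foot (a joint): Yield (m) of the sprung, rubber-faced foot under the screw: 0 while it hangs free. It stays near 0 for the first 0.25 rad of resistance, then grows by 2.5 mm a rad: about 1.4 mm (1.2 to 1.7) an eighth of a turn after first resistance. Spring 30 N at once, then 5 N a mm. The foot's underside is 52 mm above the bed at knob value 0.
- scraper_mid (a point): Scraper, starts upright on the table in front of the tray: heavy steel sole 40 (x) x 48 (y) x 10 mm, wooden handle 30 (x) x 28 (y) mm standing on it, 80 mm tall in all, 0.22 kg. Point: its centre, 40 mm above its underside; z up. The sole fits the channel and passes under the catch's tooth.
- thick_block_mid (a point): Border printing block of dark wood, 170 (x) x 50 (y) x 44 (z) mm, carved with lozenges in the middle of its top; starts lying carved face up in front of the fixture. Point: its centre. Either end may go in first. Absent when the thin block is there.
- thin_block_mid (a point): Border printing block of dark wood, 170 (x) x 50 (y) x 38 (z) mm, carved with round dots in the middle of its top; starts lying carved face up in front of the fixture. Point: its centre. Either end may go in first. Absent when the thick block is there.
- scraper: The scraper, origin at the centre of its underside.
- round_block: Bystander: round printing block behind the fixture. Leave it.
- tape: Bystander: roll of masking tape at the near left. Leave it.
- chip0_mid (a point): Loose wood chip (splintered offcut), 14 (x) x 36 (y) x 9 mm, starts lying across the channel between mouth and bridge, 50 mm or more short of the middle of the bed; may be absent. Point: its centre.
- chip0: The same chip, origin at its underside.
- chip1_mid (a point): Loose wood chip (splintered offcut), 12 (x) x 40 (y) x 9 mm, starts lying across the channel between mouth and bridge, 50 mm or more short of the middle of the bed; may be absent. Point: its centre.
- chip1: The same chip, origin at its underside.
- chip2_mid (a point): Loose wood chip (splintered offcut), 15 (x) x 34 (y) x 9 mm, starts lying across the channel between mouth and bridge, 50 mm or more short of the middle of the bed; may be absent. Point: its centre.
- chip2: The same chip, origin at its underside.
- chip3_mid (a point): Loose wood chip (splintered offcut), 13 (x) x 38 (y) x 8.5 mm, starts lying across the channel between mouth and bridge, 50 mm or more short of the middle of the bed; may be absent. Point: its centre.
- chip3: The same chip, origin at its underside.
- roller: Bystander: ink roller with a red handle, left of the fixture. Leave it.
There are look-alikes about, which are no part of the job. What is shaped like the scraper but pink is not meant.

How it is judged (in metres and radians):
On the way, in this order (a step that is already met when the one before it is completed fails the run):
1. every chip lies in the tray (x of chip0_mid in the frame of tray between -0.055 and 0.0535 m and y of chip0_mid in the frame of tray between -0.066 and 0.066 m and z of each of chip0_mid, chip1_mid, chip2_mid, chip3_mid in the frame of tray below 0.022 m and x of chip1_mid in the frame of tray between -0.055 and 0.0535 m and y of chip1_mid in the frame of tray between -0.066 and 0.066 m and x of chip2_mid in the frame of tray between -0.055 and 0.0535 m and y of chip2_mid in the frame of tray between -0.066 and 0.066 m and x of chip3_mid in the frame of tray between -0.055 and 0.0535 m and y of chip3_mid in the frame of tray between -0.066 and 0.066 m), for 0.3 s.
2. the entering block pushes the catch aside (value of joint catch above 0.002 m).
3. the block is home against the stop with the catch sprung out behind it (x of thick_block_mid in the frame of bed between -0.006 and 0.003 m and y of thick_block_mid in the frame of bed between -0.004 and 0.004 m and z of thick_block_mid in the frame of bed between 0.019 and 0.025 m and angle between the x axis of each of thick_block_mid, thin_block_mid and the x axis of bed, either way round below 0.05 rad and angle between each of thick_block_mid, thin_block_mid's own z axis and vertical below 0.06 rad and x of thin_block_mid in the frame of bed between -0.006 and 0.003 m and y of thin_block_mid in the frame of bed between -0.004 and 0.004 m and z of thin_block_mid in the frame of bed between 0.016 and 0.022 m and value of joint catch below 0.002 m), for 0.2 s.
4. the knob is turned down until its foot bears on the block (value of joint foot above 0.0004 m), for 0.1 s.
At the end, for the whole second after the job is handed in: All chips in the tray; scraper upright on the table, clear of fixture and tray; block home (middle -6 to +3 mm along, 4 mm across) with the catch out (under 2 mm); foot yield 0.7 to 2.7 mm, about 30 to 75 degrees of turn past first resistance (all of step 1 and all of step 3 and height (world z) of scraper_mid between 0.034 and 0.046 m and angle between scraper_mid's own z axis and vertical below 0.15 rad and (y of scraper_mid in the frame of bed above 0.09 m or y of scraper_mid in the frame of bed below -0.09 m or x of scraper_mid in the frame of bed below -0.285 m or x of scraper_mid in the frame of bed above 0.13 m) and linear speed of scraper below 0.02 m/s and value of joint foot between 0.0007 and 0.0027 m); the robot touches nothing.
It fails at once if the fingers touch a chip (contact force between the fingers and chip0 above 0.5 N or contact force between the fingers and chip1 above 0.5 N or contact force between the fingers and chip2 above 0.5 N or contact force between the fingers and chip3 above 0.5 N).
It fails at once if the knob is overtightened (foot yield above 4 mm, over 100 degrees past first resistance) (value of joint foot above 0.004 m).
It fails at once if a bystander is shifted by more than 30 mm (distance of any of roller, round_block, tape from where it was at the start of the episode above 0.03 m).
Of chip0, chip1, chip2, chip3 only 2 to 4 are there at a start; the rules pass over those that are not, and their reading is None.
Of thick_block, thin_block only 1 to 1 are there at a start; the rules pass over those that are not, and their reading is None.
At some moment in a run one of scraper, thick_block, thin_block may be knocked a few centimetres aside while the robot is not near it.
Once in a run the grip may slacken for a moment while it holds something.
It also fails if it takes over 210 s, if anything falls off the work surface, if the arm or the gripper's body presses on something with over 40 N, if the wrist force passes 120 N, or if a joint passes its speed limit or range.

### The arm

A 6-joint arm with a two-finger parallel gripper is mounted at the origin on a cart in front of the work surface, level with it; the furniture and walls round the work are solid. World frame = base frame: x ahead of the robot, y to its left, z up, the work surface at z = 0. Lengths are in m, angles in degrees, forces in N, time in s.
With the tool pointing down it reaches from about 0.325 to 0.775 m from the base axis. Payload 5.5 kg.
Tool frame: the origin (TCP) lies midway between the tips of the shut fingers; the grasp point (between the pads) lies 19 mm behind it; z points along the fingers, y is the line along which they close (so a half turn about z gives the same grasp; the last joint's range is limited). The gripper opens to 88 mm and grips with 3 to 60 N. Pads are 20 mm wide; open, the fingers measure 115 mm over their backs; the gripper's body (75 mm by 178 mm) begins 61 mm behind the grasp point.
Start: joints at [-76.014, 5.22, 70.514, -0, 104.267, -3.249], TCP at [0.178, -0.573, 0.191] pointing down, gripper open.
Joint ranges: [-164.24, 164.24], [-49.07, 125.15], [9.68, 141.18], [-86.29, 266.29], [3.28, 154.24], [-151.56, 151.56]. Speed limits (degrees/s): [147.25, 147.25, 172.46, 180, 180, 180].

### API

Orientations are given as [roll, pitch, yaw] about the fixed x, y, z axes, in that order (R = Rz(yaw) Ry(pitch) Rx(roll)).
In Python, from bench import r gives the robot as it stands.
- The arm moves only by the tool servo_tool, never from a script. Its argument "targets" is a list of rows, each an object with "linear": the shift along the tool's x, y, z in mm, a list of three; "roll": the turn about the tool's z in rad; "grip": the closure, from -1 (fully open) to 1 (shut). A call has 1 to 8 rows; each row shifts and turns the commanded pose from where the row before left it, along the tool's axes as they then stand; what a row does not reach is not made up. A row lasts 1/8 s, in which the tool goes at most 62.5 mm and 10.7 degrees, less where a joint would pass 70% of its speed; a pose out of reach is approached as far as the arm can. A call is refused whole if a number of a shift passes 62.5 or a number of a turn 0.188, either way. A call with a gripper value outside its range is refused whole. The fingers move at their own pace and stop on an object; "force" is the grip in N (left out, the last holds). Time passes only in rows, so rows that do not move let the fingers close. It gives the time, the measured TCP pose, the force, the opening and the grip force at its end, in the units of the state.
- r.sense(): the state, without advancing time (a new reading comes with each control period).
- r.capture(name): name is "side" or "top" or "wrist"; returns a dict with "pixels" (384x512x3 uint8, blue, green, red), "intrinsics" (3x3 intrinsics, pixels), "extrinsics" (4x4, takes a point from camera to world coordinates). Camera axes: x right, y down, z forward; pixel columns grow to the right and rows downward; lengths in m; the calibration is good to about 2 mm. A picture is of the moment at which its call begins. There is no depth.
- r.sign_off(): hands the job in; it is judged then, once.
The state is a dict: "time": time; "qpos": joint angles; "qd": joint speeds; "joint_torque": joint torques, N m; "tcp_pos": TCP position; "tcp_rot": TCP orientation; "force": force on the tool from outside, world axes, zero at the start; "ft_torque": the same for the moment, N m; "gripper_width": opening from 0.0 (shut) to 1.0 (fully open); "finger_force": force on a finger pad.
Only numpy, scipy, OpenCV 4.12 (cv2) and the standard library are available. Lean on these libraries where they do the work, as an engineer would, in place of code of your own. Each camera call takes 0.05 s, during which the arm holds its last target. There are 200 camera calls.

## Working session

There is one attempt and no reset: what is moved stays moved. The work goes in short steps, Python scripts to look and compute and a tool call to move; the robot and the scene stay as the last step left them, time stands still between calls to the robot, and variables do not carry over. Pictures are saved under pics/ and viewed, at most 14 in all, crops included, and the job is handed in when it is done.

Besides the shell and the picture viewer there is one more tool, called after "Call:" in YAML: its name, and indented under it one key for each argument. servo_tool: Moves the arm, as the interface text tells. Its arguments: {"type":"object","properties":{"targets":{"type":"array"},"force":{"type":"number"}},"required":["targets"]}

```bash
mkdir -p pics; ls; python3 - <<'E'
from bench import r
import cv2
s=r.sense();print(s)
for n in("side","top"):
    c=r.capture(n);cv2.imwrite(f"pics/{n}0.png",c["pixels"]);print(n,c["intrinsics"].tolist() if hasattr(c["intrinsics"],'tolist') else c["intrinsics"],c["extrinsics"])
E
```

```text
pics
{'time': 0.0, 'qpos': array([-7.60144010e+01,  5.26288475e+00,  7.05805313e+01, -2.39454914e-03,
        1.04266174e+02, -3.24854251e+00]), 'qd': array([-0.0264793 ,  0.1052416 , -0.05102841,  0.08635544, -0.04492667,
       -0.1158737 ]), 'joint_torque': array([-8.00926591e-04, -4.46456265e+01, -4.06445181e+01,  6.97074691e-02,
        2.92875851e-02, -1.38256983e-04]), 'tcp_pos': array([ 0.17766641, -0.57272563,  0.18982256]), 'tcp_rot': array([-1.79890454e+02, -3.89209726e-03,  1.72335499e+01]), 'force': array([-1.02586847, -0.68665857,  0.31195002]), 'ft_torque': array([ 0.01028555,  0.03975495, -0.02579954]), 'finger_force': 0.0, 'gripper_width': 1.0003027579435932}
side [[377.4570967899454, 0.0, 257.63694524966513], [0.0, 377.4570967899454, 187.2456612473394], [0.0, 0.0, 1.0]] [[-0.99963029  0.02693244  0.00373232  0.45748323]
 [ 0.01190013  0.55678891 -0.83056878  1.04802414]
 [-0.02444736 -0.83021729 -0.55690356  0.59585372]
 [ 0.          0.          0.          1.        ]]
top [[443.37643560048195, 0.0, 258.8374952354308], [0.0, 443.37643560048195, 194.5671612987706], [0.0, 0.0, 1.0]] [[-6.28360544e-03 -9.73262360e-01  2.29610309e-01  2.74794467e-01]
 [-9.99979556e-01  6.38768794e-03 -2.89972775e-04  3.20238938e-01]
 [-1.18445942e-03 -2.29607437e-01 -9.73282601e-01  1.06476123e+00]
 [ 0.00000000e+00  0.00000000e+00  0.00000000e+00  1.00000000e+00]]
```

View pics/top0.png

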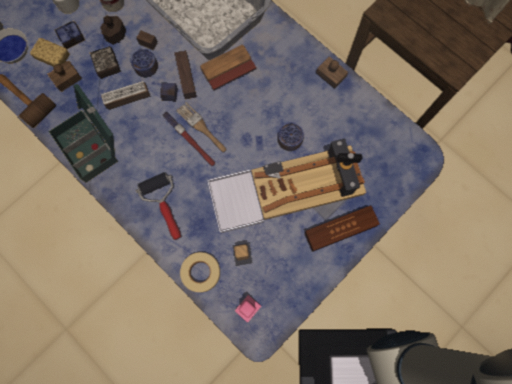

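View pics/side0.png

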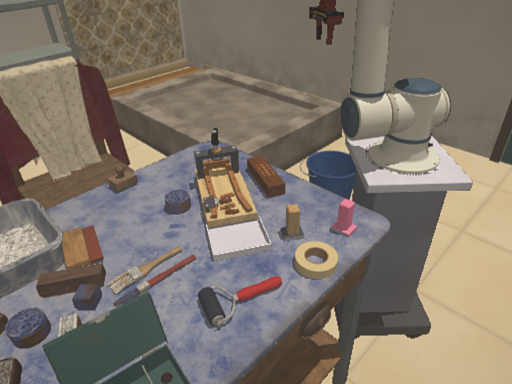

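The top view shows the fixture, with the tray at (236,200), the knob at (345,155) and the block at (342,228). There are two scraper-shaped things: the tan wooden-handled one at (242,252) and a pink one at (248,308). The tan one fits. I'll confirm it in an enlarged crop.

```bash
python3 - <<'E'
import cv2
i=cv2.imread("pics/top0.png")[125:325,200:400];cv2.imwrite("pics/tc.png",cv2.resize(i[:145],(800,580),interpolation=cv2.INTER_CUBIC))
i=cv2.imread("pics/side0.png")[120:270,180:380];cv2.imwrite("pics/sc.png",cv2.resize(i,(800,600),interpolation=cv2.INTER_CUBIC))
E
```

```text
(no output)
```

View pics/tc.png

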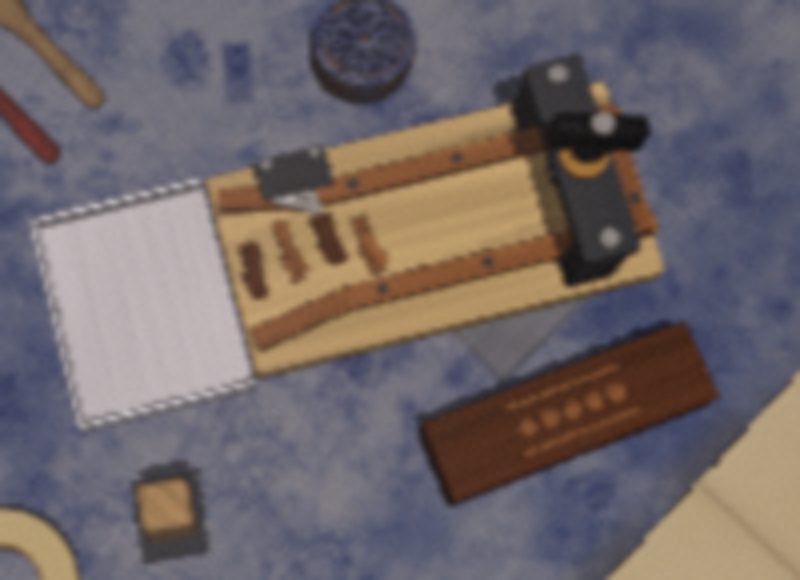

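View pics/sc.png

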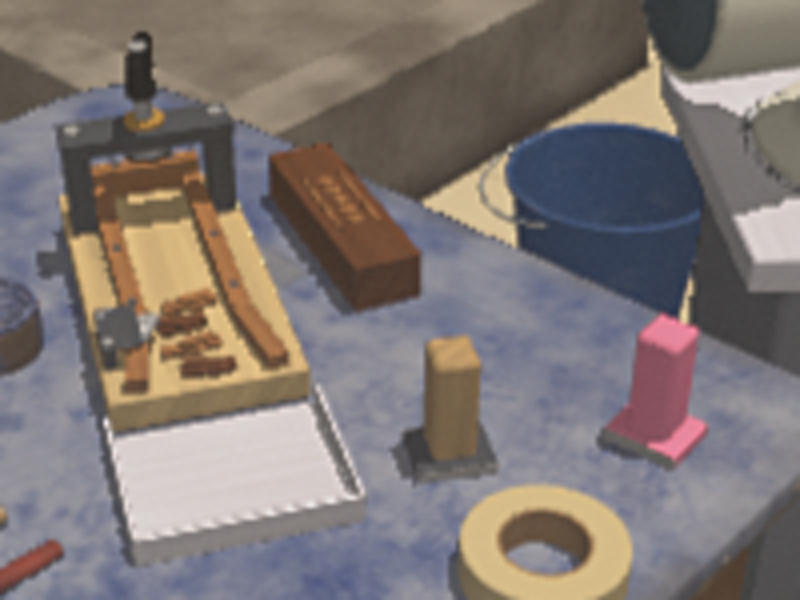

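The crops confirm it: the tan-handled scraper on a steel sole is at crop (165,505), about pixel (241,251). The pink one is excluded. Four chips lie near the mouth, and the block is at crop (570,412). Now the geometry.

```bash
cat > h.py <<'E'
import numpy as np, cv2
from bench import r
def ray(c,uv,z):
    K=np.array(c["intrinsics"]);T=np.array(c["extrinsics"])
    d=T[:3,:3]@np.linalg.solve(K,[uv[0],uv[1],1]);o=T[:3,3]
    return o+d*(z-o[2])/d[2]
def two(c1,p1,c2,p2):
    A=[];b=[]
    for c,p in((c1,p1),(c2,p2)):
        T=np.array(c["extrinsics"]);d=T[:3,:3]@np.linalg.solve(np.array(c["intrinsics"]),[p[0],p[1],1]);d/=np.linalg.norm(d)
        P=np.eye(3)-np.outer(d,d);A.append(P);b.append(P@T[:3,3])
    return np.linalg.lstsq(np.vstack(A),np.hstack(b),rcond=None)[0]
def proj(c,p):
    T=np.array(c["extrinsics"]);q=T[:3,:3].T@(np.array(p)-T[:3,3]);q=np.array(c["intrinsics"])@q;return q[:2]/q[2]
E
python3 - <<'E'
from h import *
t=r.capture("top");s=r.capture("side")
tc=lambda x,y:(200+x/4,125+y/4)
sc=lambda x,y:(180+x/4,120+y/4)
np.set_printoptions(precision=4,suppress=True)
B={k:ray(t,tc(*p),.03) for k,p in dict(mf=(205,180),mn=(257,377),en=(663,270)).items()}
print(B)
Bs={k:ray(s,sc(*p),.03) for k,p in dict(mf=(118,408),mn=(308,372),ef=(62,197)).items()}
print(Bs)
x=B['en']-B['mn'];print(np.linalg.norm(x),np.degrees(np.arctan2(x[1],x[0])));y=B['mf']-B['mn'];print(np.linalg.norm(y),np.degrees(np.arctan2(y[1],y[0])))
print("tray rim",[ray(t,tc(*p),.024) for p in((33,220),(82,428),(250,378),(200,182))])
print("scraper top", ray(t,tc(165,505),.08), "side",ray(s,sc(453,350),.08),"sole",[ray(t,tc(*p),.01) for p in((135,483),(192,462),(208,548),(145,562))])
print("block top44",[ray(t,tc(*p),.044) for p in((422,425),(687,322),(718,395),(450,503))])
print("block base side",[ray(s,sc(*p),0) for p in((357,308),(420,292),)],[ray(s,sc(*p),.044) for p in((357,268),(420,252),(272,155),(330,143))])
print("block top z38",[ray(s,sc(*p),.038) for p in((357,268),(420,252),(272,155),(330,143))])
print("knob",two(t,tc(602,122),s,sc(140,42)), "bar ends", [ray(t,tc(*p),.15) for p in((553,132),(648,132))])
E
```

```text
{'mf': array([0.5804, 0.338 , 0.03  ]), 'mn': array([0.4588, 0.3075, 0.03  ]), 'en': array([0.5223, 0.0633, 0.03  ])}
{'mf': array([0.5775, 0.347 , 0.03  ]), 'mn': array([0.4642, 0.317 , 0.03  ]), 'ef': array([0.6416, 0.101 , 0.03  ])}
0.2522915847994795 -75.4180542226997
0.12531786041238138 14.077830866472226
tray rim [array([0.5575, 0.4427, 0.024 ]), array([0.43  , 0.4112, 0.024 ]), array([0.4593, 0.3116, 0.024 ]), array([0.5809, 0.3411, 0.024 ])]
scraper top [0.3784 0.3597 0.08  ] side [0.3813 0.3649 0.08  ] sole [array([0.3989, 0.3804, 0.01  ]), array([0.4112, 0.3465, 0.01  ]), array([0.3603, 0.3371, 0.01  ]), array([0.3523, 0.3742, 0.01  ])]
block top44 [array([0.4275, 0.2122, 0.044 ]), array([0.4875, 0.0546, 0.044 ]), array([0.4439, 0.0394, 0.044 ]), array([0.3822, 0.1975, 0.044 ])]
block base side [array([0.4304, 0.2086, 0.    ]), array([0.3862, 0.1916, 0.    ])] [array([0.4307, 0.2253, 0.044 ]), array([0.3881, 0.2082, 0.044 ]), array([0.4879, 0.0721, 0.044 ]), array([0.4446, 0.0563, 0.044 ])]
block top z38 [array([0.4304, 0.2164, 0.038 ]), array([0.3874, 0.1991, 0.038 ]), array([0.4882, 0.0615, 0.038 ]), array([0.4445, 0.0455, 0.038 ])]
knob [0.5715 0.1238 0.1627] bar ends [array([0.5707, 0.1478, 0.15  ]), array([0.5703, 0.0965, 0.15  ])]
```

```bash
cat >> h.py <<'E'
def plan(*wps,pose=None,step=58.):
    """wps: (x,y,z m, yaw deg) -> rows as compact text"""
    s=r.sense();p=np.array(s["tcp_pos"]);yaw=s["tcp_rot"][2]
    if pose is not None:p,yaw=np.array(pose[:3]),pose[3]
    for w in wps:
        d=(np.array(w[:3])-p)*1000;dy=(w[3]-yaw+180)%360-180
        n=max(1,int(np.ceil(max(np.linalg.norm(d)/step,abs(dy)/10.5))))
        print("->",w,"rows",n)
        for k in range(n):
            a=np.radians(yaw+dy*k/n);v=d/n
            l=[v[0]*np.cos(a)+v[1]*np.sin(a),v[0]*np.sin(a)-v[1]*np.cos(a),-v[2]]
            print([round(float(q),1) for q in l],round(float(-np.radians(dy/n)),3))
        p,yaw=np.array(w[:3]),w[3]
E
python3 -c "
from h import *
plan((.40,-.30,.3,17.2),(.40,.26,.36,104))"
```

```text
-> (0.4, -0.3, 0.3, 17.2) rows 7
[41.9, -27.8, -15.7] 0.0
[41.9, -27.8, -15.7] 0.0
[41.9, -27.8, -15.7] 0.0
[41.9, -27.8, -15.7] 0.0
[41.9, -27.8, -15.7] 0.0
[41.9, -27.8, -15.7] 0.0
[41.9, -27.8, -15.7] 0.0
-> (0.4, 0.26, 0.36, 104) rows 10
[16.6, -53.5, -6.0] -0.151
[24.4, -50.4, -6.0] -0.151
[31.8, -46.1, -6.0] -0.151
[38.4, -40.8, -6.0] -0.151
[44.1, -34.5, -6.0] -0.151
[48.8, -27.5, -6.0] -0.151
[52.4, -19.8, -6.0] -0.151
[54.8, -11.7, -6.0] -0.151
[55.9, -3.3, -6.0] -0.151
[55.8, 5.2, -6.0] -0.151
```

Call:
servo_tool:
  targets:
    - {"linear": [42, -28, -16], "roll": 0, "grip": -1}
    - {"linear": [42, -28, -16], "roll": 0, "grip": -1}
    - {"linear": [42, -28, -16], "roll": 0, "grip": -1}
    - {"linear": [42, -28, -16], "roll": 0, "grip": -1}
    - {"linear": [42, -28, -16], "roll": 0, "grip": -1}
    - {"linear": [42, -28, -16], "roll": 0, "grip": -1}
    - {"linear": [42, -28, -16], "roll": 0, "grip": -1}

```text
time: 1.08
tcp_pos: [0.4013, -0.2973, 0.3033]
tcp_rot: [180.0, -0.0, 17.2]
force: [0.6, -1.3, -0.6]
gripper_width: 0.999
finger_force: 0.0
```

Call:
servo_tool:
  targets:
    - {"linear": [17, -53, -6], "roll": -0.151, "grip": -1}
    - {"linear": [24, -50, -6], "roll": -0.151, "grip": -1}
    - {"linear": [32, -46, -6], "roll": -0.151, "grip": -1}
    - {"linear": [38, -41, -6], "roll": -0.151, "grip": -1}
    - {"linear": [44, -35, -6], "roll": -0.151, "grip": -1}

```text
time: 1.7
tcp_pos: [0.4, -0.0178, 0.3331]
tcp_rot: [180.0, -0.0, 60.8]
force: [0.8, 0.2, -1.0]
gripper_width: 0.999
finger_force: 0.0
```

Call:
servo_tool:
  targets:
    - {"linear": [49, -28, -6], "roll": -0.151, "grip": -1}
    - {"linear": [52, -20, -6], "roll": -0.151, "grip": -1}
    - {"linear": [55, -12, -6], "roll": -0.151, "grip": -1}
    - {"linear": [56, -3, -6], "roll": -0.151, "grip": -1}
    - {"linear": [56, 5, -6], "roll": -0.151, "grip": -1}
    - {"linear": [0, 0, 0], "roll": 0, "grip": -1}

```text
time: 2.45
tcp_pos: [0.3997, 0.2644, 0.3618]
tcp_rot: [-179.9, 0.0, 104.1]
force: [-0.0, -0.8, -0.4]
gripper_width: 1.001
finger_force: 0.0
```

```bash
python3 - <<'E'
from h import *
c=r.capture("wrist");cv2.imwrite("pics/w1.png",c["pixels"]);print(r.sense()["tcp_pos"],r.sense()["tcp_rot"]);print(c["intrinsics"],c["extrinsics"])
E
```

```text
[0.40002616 0.26258148 0.36216028] [-1.79906748e+02  3.53160603e-02  1.03901396e+02]
[[264.85505767   0.         254.39279195]
 [  0.         264.85505767 186.36300676]
 [  0.           0.           1.        ]] [[ 0.97000623  0.23479508  0.06292201  0.3824925 ]
 [ 0.2430717  -0.93476813 -0.25908435  0.33544301]
 [-0.00201424  0.26660799 -0.96380295  0.55522238]
 [ 0.          0.          0.          1.        ]]
```

View pics/w1.png

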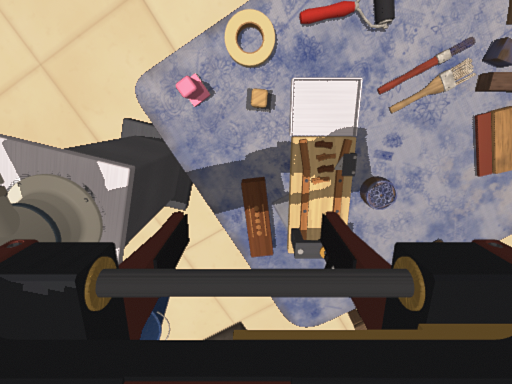

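The wrist view shows the tray at (325,107), the chips at (322,160), the scraper at (259,98) and the block at (257,217). I'll measure these with masks in both views.

```bash
cat >> h.py <<'E'
def mask(c,lo,hi,roi):
    h=cv2.cvtColor(c["pixels"],cv2.COLOR_BGR2HSV);m=cv2.inRange(h,lo,hi)
    z=np.zeros_like(m);x0,y0,x1,y1=roi;z[y0:y1,x0:x1]=m[y0:y1,x0:x1]
    z=cv2.morphologyEx(z,cv2.MORPH_CLOSE,np.ones((3,3)))
    k=max(cv2.findContours(z,cv2.RETR_EXTERNAL,cv2.CHAIN_APPROX_NONE)[0],key=cv2.contourArea)
    return k,cv2.minAreaRect(k)
def rectw(c,rc,z):
    P=np.array([ray(c,q,z)[:2] for q in cv2.boxPoints(rc)]);m=P.mean(0)
    e=[P[1]-P[0],P[2]-P[1]];e.sort(key=np.linalg.norm)
    return m,[np.linalg.norm(v) for v in e],np.degrees(np.arctan2(e[1][1],e[1][0]))%180
E
python3 - <<'E'
from h import *
np.set_printoptions(precision=4,suppress=True)
t=r.capture("top");w=r.capture("wrist")
for n,c,ro,rb in(("top",t,(200,160,270,235),(295,200,385,255)),("wrist",w,(280,70,368,137),(235,170,275,262))):
    h=cv2.cvtColor(c["pixels"],cv2.COLOR_BGR2HSV)
    k,rc=mask(c,(0,0,140),(179,50,255),ro);print(n,"tray",rc,rectw(c,rc,.02))
    k,rc=mask(c,(0,90,30),(18,255,170),rb);print(n,"block",rc,rectw(c,rc,.038))
k,rc=mask(w,(10,60,100),(28,255,255),(240,80,280,115));print("handle w",rc,rectw(w,rc,.08))
k,rc=mask(t,(10,60,100),(28,255,255),(230,238,256,268));print("handle t",rc,rectw(t,rc,.08))
i=w["pixels"][60:270,235:375];cv2.imwrite("pics/w1c.png",cv2.resize(i,None,fx=2.85,fy=2.85,interpolation=cv2.INTER_CUBIC))
E
```

```text
top tray ((234.7941436767578, 200.1764678955078), (53.11530303955078, 45.11162185668945), 75.96376037597656) (array([0.5086, 0.3781]), [np.float64(0.11024211909244522), np.float64(0.13196950519716324)], np.float64(13.37616987840542))
top block ((347.0, 219.99996948242188), (31.19681739807129, 56.079994201660156), 68.19859313964844) (array([0.4547, 0.1132]), [np.float64(0.07344576133084041), np.float64(0.1349836234451868)], np.float64(111.51251748444786))
wrist tray ((323.5, 103.0), (66.0, 87.0), 90.0) (array([0.5086, 0.3803]), [np.float64(0.12254162629145662), np.float64(0.16281166012502946)], np.float64(13.702673674603616))
wrist block ((257.13848876953125, 215.10769653320312), (78.14188385009766, 23.814666748046875), 82.87498474121094) (array([0.4384, 0.1303]), [np.float64(0.04786391889366012), np.float64(0.17482379448441956)], np.float64(111.21100516084937))
handle w ((258.0, 95.5), (17.0, 16.0), 90.0) (array([0.382 , 0.3617]), [np.float64(0.02702704440806662), np.float64(0.02743577131479105)], np.float64(104.37882564798645))
handle t ((240.7799835205078, 250.95997619628906), (12.0208158493042, 12.869343757629395), 81.8698959350586) (array([0.379 , 0.3608]), [np.float64(0.026617244415332565), np.float64(0.028563885653495647)], np.float64(97.77781073240067))
```

View pics/w1c.png

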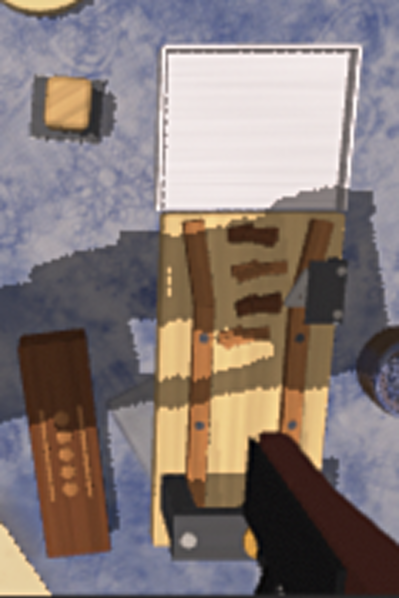

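```bash
python3 -c "
from h import *
plan((.380,.361,.14,99),(.380,.361,.036,99),step=50)"
```

```text
-> (0.38, 0.361, 0.14, 99) rows 5
[20.4, 0.8, 44.6] 0.016
[20.5, 0.5, 44.6] 0.016
[20.5, 0.1, 44.6] 0.016
[20.5, -0.2, 44.6] 0.016
[20.5, -0.6, 44.6] 0.016
-> (0.38, 0.361, 0.036, 99) rows 3
[0.0, 0.0, 34.7] -0.0
[0.0, 0.0, 34.7] -0.0
[0.0, 0.0, 34.7] -0.0
```

The crop shows round dots on the block, so it is the thin one (38 mm). There are four chips between the mouth and the middle. Going to grasp the scraper.

Call:
servo_tool:
  targets:
    - {"linear": [20.5, 1, 44.6], "roll": 0.016, "grip": -0.4}
    - {"linear": [20.5, 0, 44.6], "roll": 0.016, "grip": -0.4}
    - {"linear": [20.5, 0, 44.6], "roll": 0.016, "grip": -0.4}
    - {"linear": [20.5, 0, 44.6], "roll": 0.016, "grip": -0.4}
    - {"linear": [20.5, -0.5, 44.6], "roll": 0.016, "grip": -0.4}
    - {"linear": [0, 0, 0], "grip": -0.4}

```text
validation failed for argument at $.ta...
```

```bash
python3 - <<'E'
from h import *
np.set_printoptions(precision=4,suppress=True)
import glob
K=np.array([[264.855,0,254.393],[0,264.855,186.363],[0,0,1]])
E=np.array([[0.97000623,0.23479508,0.06292201,0.3824925],[0.2430717,-0.93476813,-0.25908435,0.33544301],[-0.00201424,0.26660799,-0.96380295,0.55522238],[0,0,0,1]])
w0=dict(intrinsics=K,extrinsics=E);f=lambda x,y:(235+x/2.85,60+y/2.85)
for n,p,z in(("mn",(162,211),.03),("mf",(347,211),.03),("en",(153,545),.03),("trayfn",(163,46),.024),("trayff",(361,46),.024),("chip a",(252,233),.039),("chip b",(258,268),.039),("c",(258,303),.039),("d",(243,336),.039)):
    print(n,ray(w0,f(*p),z))
c=r.capture("wrist");cv2.imwrite("pics/w2.png",c["pixels"]);s=r.sense();print(s["tcp_pos"],s["tcp_rot"])
k,rc=mask(c,(10,60,100),(28,255,255),(150,100,380,384));print("handle",rc,rectw(c,rc,.08))
print(proj(c,(.380,.361,.08)))
E
```

```text
mn [0.4619 0.3148 0.03  ]
mf [0.5846 0.3455 0.03  ]
en [0.5263 0.0686 0.03  ]
trayfn [0.4337 0.4168 0.024 ]
trayff [0.5594 0.4482 0.024 ]
chip a [0.5238 0.3159 0.039 ]
chip b [0.5351 0.2942 0.039 ]
c [0.5428 0.2709 0.039 ]
d [0.5399 0.2459 0.039 ]
[0.4005 0.2603 0.3631] [179.9834   0.0153 103.6305]
handle ((320.9630432128906, 191.97975158691406), (64.18073272705078, 118.36858367919922), 2.1610794067382812) (array([0.5404, 0.2155]), [np.float64(0.11371043681315259), np.float64(0.2320756323638332)], np.float64(103.54317821488694))
[256.554   95.2898]
```

Call:
servo_tool:
  targets:
    - {"linear": [20.5, 1, 44.6], "roll": 0.016, "grip": -0.4}
    - {"linear": [20.5, 0, 44.6], "roll": 0.016, "grip": -0.4}
    - {"linear": [20.5, 0, 44.6], "roll": 0.016, "grip": -0.4}
    - {"linear": [20.5, 0, 44.6], "roll": 0.016, "grip": -0.4}
    - {"linear": [20.5, -0.5, 44.6], "roll": 0.016, "grip": -0.4}
    - {"linear": [0, 0, 0], "roll": 0, "grip": -0.4}

```text
time: 3.4
tcp_pos: [0.3783, 0.3596, 0.1361]
tcp_rot: [-179.6, 0.2, 99.1]
force: [-1.0, -0.2, -0.3]
gripper_width: 0.698
finger_force: 0.0
```

```bash
python3 - <<'E'
from h import *
np.set_printoptions(precision=4,suppress=True)
c=r.capture("wrist");s=r.sense();print(s["tcp_pos"],s["tcp_rot"])
print(proj(c,(.380,.361,.08)))
for n in("top","side"):
    t=r.capture(n);p=proj(t,(.380,.361,.08)).astype(int);k,rc=mask(t,(10,60,100),(28,255,255),(p[0]-14,p[1]-14,p[0]+14,p[1]+14));print(n,p,rc,ray(t,rc[0],.08))
cv2.imwrite("pics/w3.png",c["pixels"])
E
```

```text
[0.3795 0.36   0.1394] [-179.8803    0.1015   99.1089]
[256.5876 189.132 ]Traceback (most recent call last):
  File "<stdin>", line 6, in <module>
  File "h.py", line 32, in mask
    k=max(cv2.findContours(z,cv2.RETR_EXTERNAL,cv2.CHAIN_APPROX_NONE)[0],key=cv2.contourArea)
ValueError: max() iterable argument is empty
```

```bash
python3 - <<'E'
from h import *
c=r.capture("wrist");cv2.imwrite("pics/w3.png",c["pixels"]);t=r.capture("side")
print(proj(t,(.380,.361,.08)))
k,rc=mask(t,(10,60,80),(28,255,255),(278,195,308,240));print(rc)
E
```

```text
[293.67889531 206.45997592]
((292.5, 219.0), (30.0, 13.0), 90.0)
```

View pics/w3.png

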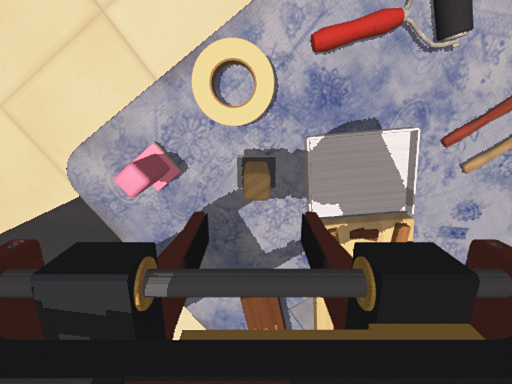

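The wrist view shows the tan scraper centred between the fingers, with its top at about (257,188), where the projection (256.6,189) puts it. Descending.

Call:
servo_tool:
  targets:
    - {"linear": [0, 0, 35], "roll": 0, "grip": -0.4}
    - {"linear": [0, 0, 35], "roll": 0, "grip": -0.4}
    - {"linear": [1, 0, 33], "roll": 0, "grip": -0.4}
    - {"linear": [0, 0, 0], "roll": 0, "grip": 1}
    - {"linear": [0, 0, 0], "roll": 0, "grip": 1}
    - {"linear": [0, 0, 0], "roll": 0, "grip": 1}
    - {"linear": [0, 0, 0], "roll": 0, "grip": 1}
  force: 40

```text
time: 4.47
tcp_pos: [0.3807, 0.3633, 0.0389]
tcp_rot: [179.8, -0.1, 99.2]
force: [1.5, -0.5, 4.1]
gripper_width: 0.316
finger_force: 40.0
```

```bash
cat >> h.py <<'E'
BO=np.array([.5579,.1844]);BA=np.radians(-75.9)
def bw(x,y=0):
    return BO+np.array([np.cos(BA)*x-np.sin(BA)*y,np.sin(BA)*x+np.cos(BA)*y])
def wb(p):
    d=np.array(p[:2])-BO;return np.array([d[0]*np.cos(BA)+d[1]*np.sin(BA),-d[0]*np.sin(BA)+d[1]*np.cos(BA)])
E
python3 -c "
from h import *
plan((.3807,.3633,.15,99.2),(*bw(-.02),.15,104.1),(*bw(-.02),.105,104.1),step=55)"
```

```text
-> (0.3807, 0.3633, 0.15, 99.2) rows 3
[-0.0, 0.0, -37.0] -0.0
[-0.0, 0.0, -37.0] -0.0
[-0.0, 0.0, -37.0] -0.0
-> (np.float64(0.5530276997642795), np.float64(0.20379744030569494), 0.15, 104.1) rows 5
[-37.0, 28.9, -0.0] -0.017
[-37.5, 28.3, -0.0] -0.017
[-38.0, 27.6, -0.0] -0.017
[-38.4, 27.0, -0.0] -0.017
[-38.9, 26.3, -0.0] -0.017
-> (np.float64(0.5530276997642795), np.float64(0.20379744030569494), 0.105, 104.1) rows 1
[0.0, 0.0, 45.0] -0.0
```

Call:
servo_tool:
  targets:
    - {"linear": [0, 0, -37], "roll": 0, "grip": 1}
    - {"linear": [0, 0, -37], "roll": 0, "grip": 1}
    - {"linear": [0, 0, -37], "roll": 0, "grip": 1}
    - {"linear": [-37, 29, 0], "roll": -0.017, "grip": 1}
    - {"linear": [-37.5, 28.5, 0], "roll": -0.017, "grip": 1}
    - {"linear": [-38, 27.5, 0], "roll": -0.017, "grip": 1}
    - {"linear": [-38.5, 27, 0], "roll": -0.017, "grip": 1}
    - {"linear": [-39, 26, 0], "roll": -0.017, "grip": 1}

```text
time: 5.48
tcp_pos: [0.5524, 0.2016, 0.1479]
tcp_rot: [-180.0, -0.0, 104.1]
force: [-0.8, 1.0, -1.9]
gripper_width: 0.313
finger_force: 40.0
```

Call:
servo_tool:
  targets:
    - {"linear": [0, 0, 22], "roll": 0, "grip": 1}
    - {"linear": [0, 0, 23], "roll": 0, "grip": 1}
    - {"linear": [0, 0, 0], "roll": 0, "grip": 1}
    - {"linear": [0, 0, 0], "roll": 0, "grip": 1}

```text
time: 5.98
tcp_pos: [0.5518, 0.203, 0.1039]
tcp_rot: [180.0, -0.0, 104.0]
force: [0.8, 0.7, -1.7]
gripper_width: 0.319
finger_force: 4.0
```

```bash
python3 - <<'E'
from h import *
c=r.capture("wrist");s=r.sense();print(s["tcp_pos"],s["tcp_rot"],s["gripper_width"],wb(s["tcp_pos"]))
for a,b,z in((-.1,.0265,.042),(-.1,-.0265,.042),(-.15,.063,.03),(-.15,-.063,.03),(-.064,0,.039),(-.04,.0265,.042),(-.04,-.0265,.042),(-.257,-.0635,.024),(-.257,.0635,.024)): print(a,b,proj(c,(*bw(a,b),z)).round(1))
i=cv2.resize(c["pixels"][0:384,150:406],None,fx=1.55,fy=1.55);cv2.imwrite("pics/w4.png",i)
E
```

```text
[0.55207678 0.20313871 0.10442319] [ 1.79891503e+02 -6.26724193e-03  1.04059721e+02] 0.31549097471210125 [-0.01959278 -0.00108274]
-0.1 0.0265 [284.3 104.8]
-0.1 -0.0265 [226.8 104.9]
-0.15 0.063 [324.3  48. ]
-0.15 -0.063 [186.6  48.2]
-0.064 0 [255.5 143.8]
-0.04 0.0265 [282.5 168.7]
-0.04 -0.0265 [228.6 168.8]
-0.257 -0.0635 [178.7 -92.4]
-0.257 0.0635 [331.8 -92.6]
```

View pics/w4.png

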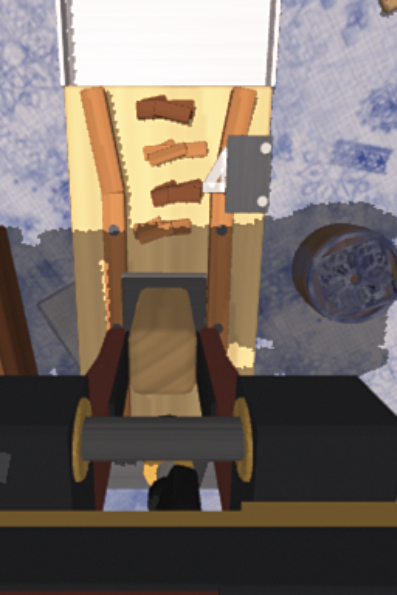

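The view shows the sole's front edge at crop (122–207, 275), centred between the rails' inner edges (122 and 208). All four chips lie ahead of it at rows 108–230. The grip dipped briefly to 4 N. Lowering.

Call:
servo_tool:
  targets:
    - {"linear": [0, 0, 15], "roll": 0, "grip": 1}
    - {"linear": [0, 0, 12], "roll": 0, "grip": 1}
    - {"linear": [0, 0, 5], "roll": 0, "grip": 1}
    - {"linear": [0, 0, 2], "roll": 0, "grip": 1}
    - {"linear": [0, 0, 0], "roll": 0, "grip": 1}
  force: 45

```text
time: 6.65
tcp_pos: [0.5517, 0.2028, 0.069]
tcp_rot: [180.0, -0.0, 104.0]
force: [2.0, 0.1, -2.8]
gripper_width: 0.31
finger_force: 45.0
```

Call:
servo_tool:
  targets:
    - {"linear": [0, 0, 1.5], "roll": 0, "grip": 1}
    - {"linear": [0, 0, 0], "roll": 0, "grip": 1}

```text
time: 6.9
tcp_pos: [0.5519, 0.2029, 0.0688]
tcp_rot: [179.9, -0.0, 104.0]
force: [-0.2, -0.4, 4.0]
gripper_width: 0.313
finger_force: 45.0
```

```bash
python3 - <<'E'
from h import *
for i in range(3):
    c=r.capture("side");s=r.sense();print(s["tcp_pos"].round(4),s["force"].round(2))
p=[proj(c,(*bw(-.02),z)) for z in(.03,.11)];print(p)
i=cv2.resize(c["pixels"][140:240,160:290],None,fx=6,fy=6,interpolation=cv2.INTER_CUBIC)[:600,:780];cv2.imwrite("pics/s5.png",i)
E
```

```text
[0.5519 0.2028 0.0688] [-0.06 -0.81  5.87]
[0.5519 0.2028 0.0689] [-1.18 -0.3   4.96]
[0.552  0.2028 0.0688] [-0.32  0.29  5.45]
[array([223.58355171, 188.09910305]), array([221.26348211, 162.34947769])]
```

View pics/s5.png

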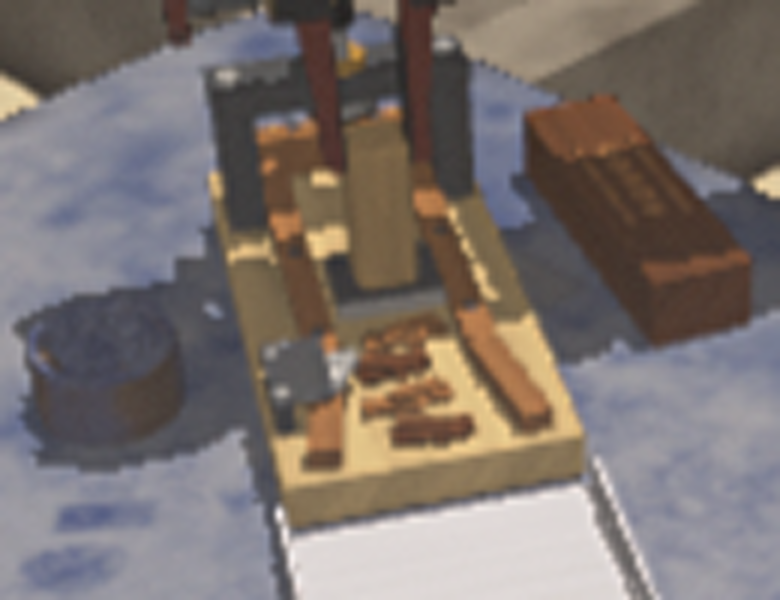

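The side view shows the sole flat on the bed between the rails, with the chips in front of it. Wiping.

Call:
servo_tool:
  targets:
    - {"linear": [8, 0, 0], "roll": 0, "grip": 1}
    - {"linear": [11, 0, 0], "roll": 0, "grip": 1}
    - {"linear": [11, 0, 0], "roll": 0, "grip": 1}
    - {"linear": [11, 0, 0], "roll": 0, "grip": 1}
    - {"linear": [11, 0, 0], "roll": 0, "grip": 1}
    - {"linear": [11, 0, 0], "roll": 0, "grip": 1}
    - {"linear": [11, 0, 0], "roll": 0, "grip": 1}
    - {"linear": [6, 0, 0], "roll": 0, "grip": 1}

```text
time: 8.05
tcp_pos: [0.533, 0.2799, 0.0685]
tcp_rot: [179.9, 0.1, 104.0]
force: [2.8, -5.0, 4.7]
gripper_width: 0.311
finger_force: 45.0
```

Call:
servo_tool:
  targets:
    - {"linear": [6, 0, 0], "roll": 0, "grip": 1}
    - {"linear": [8, 0, 0], "roll": 0, "grip": 1}
    - {"linear": [8, 0, 0], "roll": 0, "grip": 1}
    - {"linear": [8, 0, 0], "roll": 0, "grip": 1}
    - {"linear": [8, 0, 0], "roll": 0, "grip": 1}
    - {"linear": [8, 0, 0], "roll": 0, "grip": 1}
    - {"linear": [8, 0, 0], "roll": 0, "grip": 1}
    - {"linear": [6, 0, 0], "roll": 0, "grip": 1}

```text
time: 9.05
tcp_pos: [0.5173, 0.3394, 0.0672]
tcp_rot: [-180.0, -0.0, 104.1]
force: [0.8, 0.6, 0.4]
gripper_width: 0.311
finger_force: 45.0
```

```bash
python3 - <<'E'
from h import *
c=r.capture("side");s=r.sense();print(s["tcp_pos"],wb(s["tcp_pos"]),s["force"],s["gripper_width"])
i=cv2.resize(c["pixels"][170:270,180:310],None,fx=6,fy=6,interpolation=cv2.INTER_CUBIC)[:600,:780];cv2.imwrite("pics/s6.png",i)
E
```

```text
[0.51714801 0.34000075 0.06726865] [-0.16084061 -0.00161754] [-0.38661744 -0.49777961  1.44489794] 0.3131100159270512
```

View pics/s6.png

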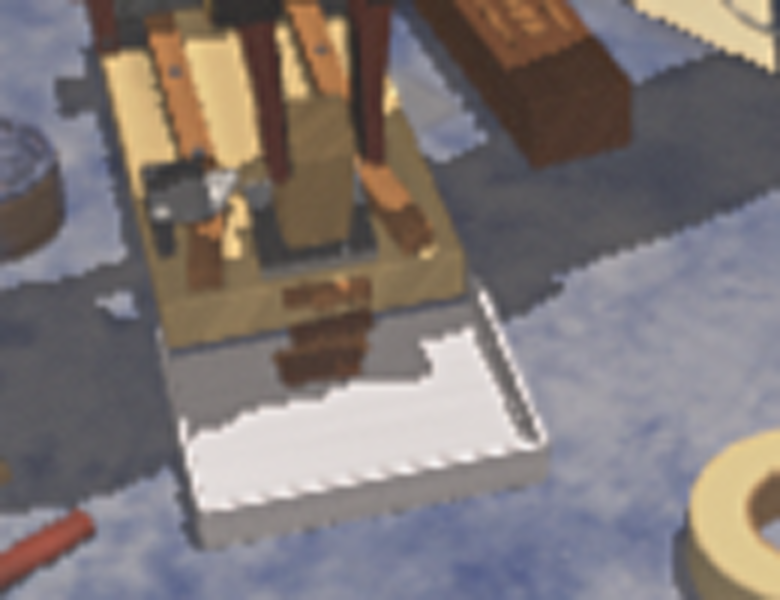

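Side view: the chips form a train at the lip (320,290–380), and the last one still lies against the edge. Pushing further out.

Call:
servo_tool:
  targets:
    - {"linear": [8, 0, 0], "roll": 0, "grip": 1}
    - {"linear": [8, 0, 0], "roll": 0, "grip": 1}
    - {"linear": [8, 0, 0], "roll": 0, "grip": 1}
    - {"linear": [6, 0, 0], "roll": 0, "grip": 1}
    - {"linear": [0, 0, 0], "roll": 0, "grip": 1}

```text
time: 9.72
tcp_pos: [0.5101, 0.3682, 0.0672]
tcp_rot: [-180.0, -0.0, 104.1]
force: [1.3, -0.6, -3.3]
gripper_width: 0.313
finger_force: 45.0
```

Call:
servo_tool:
  targets:
    - {"linear": [0, 0, -30], "roll": 0, "grip": 1}
    - {"linear": [0, 0, -50], "roll": 0, "grip": 1}
    - {"linear": [0, -58, 0], "roll": 0, "grip": 1}
    - {"linear": [0, -60, 0], "roll": 0, "grip": 1}
    - {"linear": [0, -60, 0], "roll": 0, "grip": 1}
    - {"linear": [0, 0, 0], "roll": 0, "grip": 1}

```text
time: 10.48
tcp_pos: [0.3347, 0.3237, 0.1477]
tcp_rot: [180.0, -0.0, 104.2]
force: [1.0, 0.4, -2.6]
gripper_width: 0.318
finger_force: 45.0
```

```bash
python3 - <<'E'
from h import *
c=r.capture("side");s=r.sense();print(s["tcp_pos"],wb(s["tcp_pos"]),s["force"],s["gripper_width"])
i=cv2.resize(c["pixels"][170:270,180:310],None,fx=6,fy=6,interpolation=cv2.INTER_CUBIC)[:600,:780]
t=r.capture("top");j=cv2.resize(t["pixels"][160:240,200:290],None,fx=6,fy=6,interpolation=cv2.INTER_CUBIC)
i=np.hstack([cv2.resize(i[150:560,80:580],(400,328)),cv2.resize(j,(400,328))])
cv2.imwrite("pics/s7.png",i)
E
```

```text
[0.33674837 0.32426985 0.1480354 ] [-0.18953171 -0.18041439] [-0.33211299 -0.54783959 -2.52752376] 0.3151568154747745
```

View pics/s7.png

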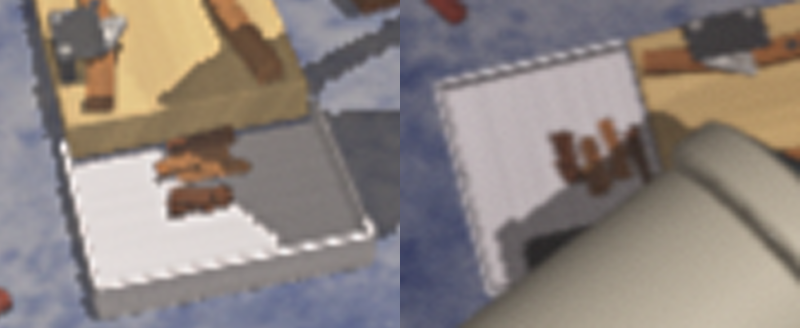

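All four chips lie in the tray: side crop (200,137–203), top crop (560–640,150). The channel is empty. Returning the scraper to its clear spot.

```bash
python3 -c "
from h import *
plan((.378,.360,.148,99.2),(.378,.360,.040,99.2),step=55)"
```

```text
-> (0.378, 0.36, 0.148, 99.2) rows 1
[24.6, 47.5, 0.1] 0.085
-> (0.378, 0.36, 0.04, 99.2) rows 2
[0.0, 0.0, 54.0] -0.0
[0.0, 0.0, 54.0] -0.0
```

Call:
servo_tool:
  targets:
    - {"linear": [12, 24, 0], "roll": 0.042, "grip": 1}
    - {"linear": [12, 24, 0], "roll": 0.042, "grip": 1}
    - {"linear": [0, 0, 40], "roll": 0, "grip": 1}
    - {"linear": [0, 0, 40], "roll": 0, "grip": 1}
    - {"linear": [0, 0, 20], "roll": 0, "grip": 1}
    - {"linear": [0, 0, 5], "roll": 0, "grip": 1}
    - {"linear": [0, 0, 2.5], "roll": 0, "grip": 1}
    - {"linear": [0, 0, 0], "roll": 0, "grip": 1}

```text
time: 11.58
tcp_pos: [0.3799, 0.3591, 0.0415]
tcp_rot: [179.9, -0.1, 99.2]
force: [0.4, -0.2, -1.4]
gripper_width: 0.315
finger_force: 45.0
```

Call:
servo_tool:
  targets:
    - {"linear": [0, 0, 2], "roll": 0, "grip": 1}
    - {"linear": [0, 0, 0.5], "roll": 0, "grip": 1}
    - {"linear": [0, 0, 0], "roll": 0, "grip": 1}

```text
time: 11.95
tcp_pos: [0.3792, 0.3587, 0.0377]
tcp_rot: [180.0, -0.0, 99.2]
force: [0.2, 1.1, -1.1]
gripper_width: 0.314
finger_force: 45.0
```

Call:
servo_tool:
  targets:
    - {"linear": [0, 0, 1], "roll": 0, "grip": 1}
    - {"linear": [0, 0, 0], "roll": 0, "grip": 1}
    - {"linear": [0, 0, 0], "roll": 0, "grip": -0.35}
    - {"linear": [0, 0, 0], "roll": 0, "grip": -0.35}
    - {"linear": [0, 0, 0], "roll": 0, "grip": -0.35}
    - {"linear": [0, 0, -20], "roll": 0, "grip": -0.35}
    - {"linear": [0, 0, -60], "roll": 0, "grip": -0.35}
    - {"linear": [0, 0, -60], "roll": 0, "grip": -0.35}

```text
time: 12.95
tcp_pos: [0.3789, 0.3583, 0.1792]
tcp_rot: [180.0, -0.0, 99.2]
force: [1.1, 0.6, 0.4]
gripper_width: 0.677
finger_force: 0.0
```

```bash
python3 -c "
from h import *
s=r.sense();print(s['tcp_pos'],s['tcp_rot'])
plan((.36,.13,.30,104),step=58)"
```

```text
[0.37889226 0.3583292  0.1791701 ] [ 1.79983591e+02 -9.27010271e-03  9.92228699e+01]
-> (0.36, 0.13, 0.3, 104) rows 5
[-44.5, -11.0, -24.2] -0.017
[-44.3, -11.8, -24.2] -0.017
[-44.1, -12.5, -24.2] -0.017
[-43.9, -13.3, -24.2] -0.017
[-43.6, -14.0, -24.2] -0.017
```

Call:
servo_tool:
  targets:
    - {"linear": [-44, -5, -24], "roll": -0.04, "grip": -1}
    - {"linear": [-45, -3, -24], "roll": -0.04, "grip": -1}
    - {"linear": [-47, -1, -24], "roll": -0.04, "grip": -1}
    - {"linear": [-47, 2, -24], "roll": -0.04, "grip": -1}
    - {"linear": [-47, 3, -24], "roll": -0.04, "grip": -1}
    - {"linear": [0, 0, 0], "roll": 0, "grip": -1}

```text
time: 13.7
tcp_pos: [0.4313, 0.1333, 0.3]
tcp_rot: [179.7, 0.1, 110.4]
force: [-0.8, 0.1, 0.2]
gripper_width: 0.999
finger_force: 0.0
```

```bash
python3 - <<'E'
from h import *
np.set_printoptions(precision=4,suppress=True)
c=r.capture("wrist");s=r.sense();print(s["tcp_pos"],s["tcp_rot"])
p=proj(c,(.436,.127,.038)).astype(int);print(p)
k,rc=mask(c,(0,90,25),(18,255,190),(max(0,p[0]-50),max(0,p[1]-110),p[0]+50,p[1]+110));print(rc,cv2.contourArea(k),rectw(c,rc,.038))
cv2.polylines(c["pixels"],[cv2.boxPoints(rc).astype(int)],True,(0,255,0));cv2.imwrite("pics/w8.png",c["pixels"])
E
```

```text
[0.4306 0.1347 0.2984] [179.8247   0.0064 110.4917]
[254 161]
((257.0, 160.0), (94.0, 28.0), 90.0) 2534.0 (array([0.4404, 0.1263]), [np.float64(0.04639826061097871), np.float64(0.16530839196966604)], np.float64(111.31668392820788))
```

View pics/w8.png

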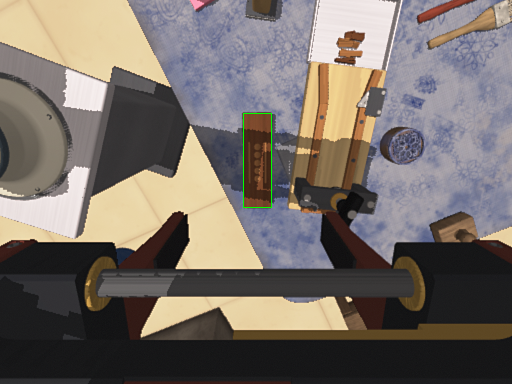

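Wrist view: the block is boxed at (257,160), clear of the fixture, and the four chips are in the tray at (349,47). Going to grip the block 45 mm toward its mouth-side end.

```bash
python3 -c "
from h import *
plan((.4240,.1690,.12,111),(.4240,.1690,.021,111),step=50)"
```

```text
-> (0.424, 0.169, 0.12, 111) rows 4
[8.6, 1.4, 44.6] -0.002
[8.6, 1.5, 44.6] -0.002
[8.6, 1.5, 44.6] -0.002
[8.6, 1.5, 44.6] -0.002
-> (0.424, 0.169, 0.021, 111) rows 2
[0.0, 0.0, 49.5] -0.0
[0.0, 0.0, 49.5] -0.0
```

Call:
servo_tool:
  targets:
    - {"linear": [9, 1.5, 44.5], "roll": 0, "grip": -0.65}
    - {"linear": [9, 1.5, 44.5], "roll": -0.005, "grip": -0.65}
    - {"linear": [8, 1.5, 44.5], "roll": 0, "grip": -0.65}
    - {"linear": [8, 1.5, 44.5], "roll": 0, "grip": -0.65}
    - {"linear": [0, 0, 0], "roll": 0, "grip": -0.65}

```text
time: 14.38
tcp_pos: [0.4205, 0.1701, 0.1144]
tcp_rot: [-179.5, -0.1, 111.1]
force: [-0.1, 0.5, 0.6]
gripper_width: 0.825
finger_force: 0.0
```

```bash
python3 - <<'E'
from h import *
np.set_printoptions(precision=4,suppress=True)
c=r.capture("wrist");s=r.sense();print(s["tcp_pos"],s["tcp_rot"])
h=cv2.cvtColor(c["pixels"],cv2.COLOR_BGR2HSV);m=cv2.inRange(h,(0,90,25),(18,255,190))
e=[proj(c,(.440+a*np.cos(np.radians(111.2))+b*.9323,.127+a*np.sin(np.radians(111.2))+b*.3616,.038)) for a,b in((.085,.025),(.085,-.025),(.05,.025),(.05,-.025))];print(np.round(e,1))
for row in (int(e[2][1])-15,int(e[2][1])): 
    x=np.where(m[row,180:330])[0]+180;print(row,x.min(),x.max(),len(x))
E
```

```text
[0.4222 0.1702 0.1176] [-179.8122   -0.0214  111.0813]
[[281.8 149.2]
 [232.7 149.3]
 [281.  182.5]
 [233.5 182.5]]
167 235 329 53
182 235 329 55
```

Call:
servo_tool:
  targets:
    - {"linear": [0, 3, 40], "roll": 0, "grip": -0.65}
    - {"linear": [0, 0, 35], "roll": 0, "grip": -0.65}
    - {"linear": [0, 0, 19], "roll": 0, "grip": -0.65}
    - {"linear": [0, 0, 0], "roll": 0, "grip": 1}
    - {"linear": [0, 0, 0], "roll": 0, "grip": 1}
    - {"linear": [0, 0, 0], "roll": 0, "grip": 1}
    - {"linear": [0, 0, 0], "roll": 0, "grip": 1}
  force: 45

```text
time: 15.3
tcp_pos: [0.4271, 0.1707, 0.0254]
tcp_rot: [179.9, 0.0, 111.0]
force: [0.3, 0.2, -0.8]
gripper_width: 0.407
finger_force: 0.0
```

Call:
servo_tool:
  targets:
    - {"linear": [0, 0, 0], "roll": 0, "grip": -1}
    - {"linear": [0, 0, 0], "roll": 0, "grip": -1}
    - {"linear": [0, 0, 0], "roll": 0, "grip": -1}
    - {"linear": [0, 0, -50], "roll": 0, "grip": -1}
    - {"linear": [0, 0, -60], "roll": 0, "grip": -1}
    - {"linear": [0, 0, -60], "roll": 0, "grip": -1}
    - {"linear": [0, 0, 0], "roll": 0, "grip": -1}
    - {"linear": [0, 0, 0], "roll": 0, "grip": -1}

```text
time: 16.3
tcp_pos: [0.4264, 0.1705, 0.1937]
tcp_rot: [-180.0, -0.0, 111.0]
force: [0.1, -0.5, -0.2]
gripper_width: 1.002
finger_force: 0.0
```

```bash
python3 - <<'E'
from h import *
np.set_printoptions(precision=4,suppress=True)
for n,roi in(("wrist",(150,60,330,260)),("side",(225,145,330,215))):
    c=r.capture(n);s=r.sense();print(s["tcp_pos"],s["tcp_rot"])
    k,rc=mask(c,(0,90,25),(18,255,190),roi);print(n,rc,cv2.contourArea(k),rectw(c,rc,.038))
    cv2.imwrite(f"pics/x9{n}.png",c["pixels"])
a=cv2.imread("pics/x9wrist.png");b=cv2.imread("pics/x9side.png")[120:270,180:380]
cv2.imwrite("pics/x9.png",np.hstack([cv2.resize(a[:300,100:420],(400,375)),cv2.resize(b,(400,375))[:, :400]]))
E
```

```text
[0.426  0.1703 0.1927] [-179.8566   -0.0088  110.9719]
wrist ((252.0, 197.0), (116.0, 36.0), 90.0) 3965.5 (array([0.4391, 0.1283]), [np.float64(0.046926311004659015), np.float64(0.16901088329102806)], np.float64(111.81385783340912))
[0.4258 0.1703 0.1923] [-179.8011   -0.0118  110.971 ]
side ((265.91998291015625, 175.55999755859375), (48.39999771118164, 20.39999771118164), 53.13010025024414) 783.0 (array([0.44  , 0.1496]), [np.float64(0.08823297668054339), np.float64(0.23024458260060285)], np.float64(108.43914038466093))
```

View pics/x9.png

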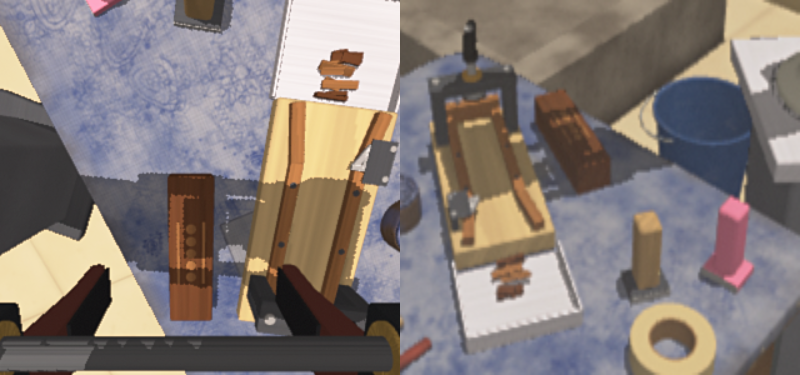

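The view shows the block still where it was (left half (190,247)), so the fingers had not stopped on it, or had not yet reached it. Retrying in steps.

Call:
servo_tool:
  targets:
    - {"linear": [0, 0, 50], "roll": 0, "grip": -0.65}
    - {"linear": [0, 0, 50], "roll": 0, "grip": -0.65}
    - {"linear": [0, 0, 50], "roll": 0, "grip": -0.65}
    - {"linear": [0, 0, 22], "roll": 0, "grip": -0.65}
    - {"linear": [0, 0, 0], "roll": 0, "grip": -0.65}
    - {"linear": [0, 0, 0], "roll": 0, "grip": -0.65}

```text
time: 17.15
tcp_pos: [0.4266, 0.1705, 0.0229]
tcp_rot: [180.0, 0.0, 111.0]
force: [0.3, 0.0, 0.3]
gripper_width: 0.828
finger_force: 0.0
```

Call:
servo_tool:
  targets:
    - {"linear": [0, 0, 0], "roll": 0, "grip": -0.2}
    - {"linear": [0, 0, 0], "roll": 0, "grip": -0.2}
    - {"linear": [0, 0, 0], "roll": 0, "grip": -0.2}
    - {"linear": [0, 0, 0], "roll": 0, "grip": -0.2}

```text
time: 17.65
tcp_pos: [0.4266, 0.1705, 0.0226]
tcp_rot: [180.0, 0.0, 111.0]
force: [-0.2, 0.6, 0.1]
gripper_width: 0.606
finger_force: 0.0
```

```bash
python3 - <<'E'
from h import *
np.set_printoptions(precision=4,suppress=True)
c=r.capture("wrist");s=r.sense();print(s["tcp_pos"],s["tcp_rot"],s["force"],s["gripper_width"],s["finger_force"])
b=r.capture("side")
print("tcp side px",proj(b,s["tcp_pos"]),"block end", [proj(b,(.4085,.207,z)) for z in(0,.038)])
cv2.imwrite("pics/x10.png",np.hstack([cv2.resize(c["pixels"][:300,100:420],(400,375)),cv2.resize(b["pixels"][120:240,220:340],(375,375),interpolation=cv2.INTER_CUBIC)]))
E
```

```text
[0.4265 0.1705 0.0225] [179.9949  -0.0008 110.9715] [ 0.069   0.1311 -0.4187] 0.5990903385394041 0.0
tcp side px [270.0649 182.4054] block end [array([277.2481, 196.4408]), array([277.3119, 184.8319])]
```

Call:
servo_tool:
  targets:
    - {"linear": [0, 0, 0], "roll": 0, "grip": 1}
    - {"linear": [0, 0, 0], "roll": 0, "grip": 1}

```text
time: 18.0
tcp_pos: [0.4265, 0.1705, 0.0224]
tcp_rot: [-180.0, 0.0, 111.0]
force: [-0.0, 0.3, -0.4]
gripper_width: 0.415
finger_force: 0.0
```

```bash
python3 - <<'E'
from h import *
np.set_printoptions(precision=4,suppress=True)
c=r.capture("wrist");b=r.capture("side");s=r.sense();print(s["tcp_pos"],s["tcp_rot"],s["force"],s["gripper_width"],s["finger_force"])
cv2.imwrite("pics/x11.png",np.hstack([cv2.resize(c["pixels"][:300,100:420],(400,375)),cv2.resize(b["pixels"][120:240,220:340],(375,375),interpolation=cv2.INTER_CUBIC)]))
E
```

```text
[0.4265 0.1705 0.0224] [-179.9982   -0.0019  110.9712] [-0.6716 -0.8718  0.3037] 0.3193566276108702 0.0
```

View pics/x11.png

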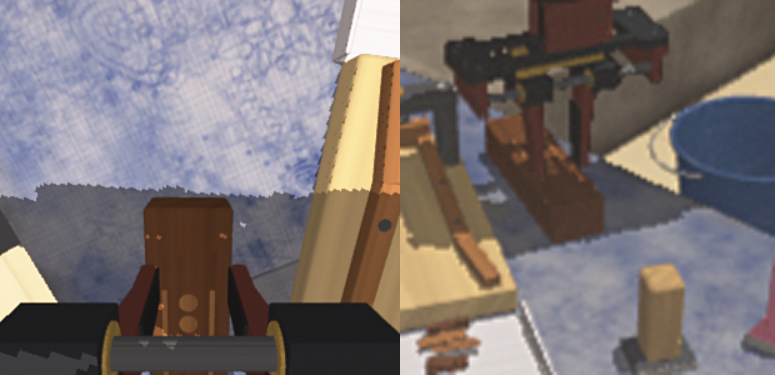

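The view shows both fingertips overlapping the block's upper edges, so the tips of the open fingers ride above the block, higher than the TCP. I'll open, go lower carefully and close again.

Call:
servo_tool:
  targets:
    - {"linear": [0, 0, 0], "roll": 0, "grip": -0.5}
    - {"linear": [0, 0, 0], "roll": 0, "grip": -0.5}
    - {"linear": [0, 0, 0], "roll": 0, "grip": -0.5}
    - {"linear": [0, 0, 0], "roll": 0, "grip": -0.5}
    - {"linear": [0, 0, 4], "roll": 0, "grip": -0.5}
    - {"linear": [0, 0, 4], "roll": 0, "grip": -0.5}
    - {"linear": [0, 0, 4], "roll": 0, "grip": -0.5}
    - {"linear": [0, 0, 0], "roll": 0, "grip": -0.5}

```text
time: 19.1
tcp_pos: [0.4261, 0.1704, 0.0098]
tcp_rot: [-179.9, -0.0, 111.0]
force: [0.2, 0.6, -0.3]
gripper_width: 0.751
finger_force: 0.0
```

Call:
servo_tool:
  targets:
    - {"linear": [0, 0, 0], "roll": 0, "grip": 1}
    - {"linear": [0, 0, 0], "roll": 0, "grip": 1}
    - {"linear": [0, 0, 0], "roll": 0, "grip": 1}
    - {"linear": [0, 0, 0], "roll": 0, "grip": 1}

```text
time: 19.6
tcp_pos: [0.4266, 0.1705, 0.0105]
tcp_rot: [180.0, -0.0, 111.0]
force: [1.1, 0.8, -0.7]
gripper_width: 0.337
finger_force: 0.0
```

Call:
servo_tool:
  targets:
    - {"linear": [0, 0, 0], "roll": 0, "grip": 1}
    - {"linear": [0, 0, 0], "roll": 0, "grip": 1}
    - {"linear": [0, 0, 0], "roll": 0, "grip": 1}
    - {"linear": [0, 0, 0], "roll": 0, "grip": 1}

```text
time: 20.1
tcp_pos: [0.4265, 0.1705, 0.0104]
tcp_rot: [180.0, 0.0, 111.0]
force: [0.1, 0.1, -1.3]
gripper_width: 0.004
finger_force: 0.0
```

```bash
python3 - <<'E'
from h import *
np.set_printoptions(precision=4,suppress=True)
c=r.capture("wrist");b=r.capture("side");s=r.sense();print(s["tcp_pos"],s["force"],s["gripper_width"],s["finger_force"])
cv2.imwrite("pics/x12w.png",c["pixels"]);cv2.imwrite("pics/x12s.png",b["pixels"])
h=cv2.cvtColor(c["pixels"],cv2.COLOR_BGR2HSV);m=cv2.inRange(h,(0,90,25),(18,255,190))
for row in(150,165,175,185,200,215,230,245):
    x=np.where(m[row])[0];g=np.split(x,np.where(np.diff(x)>1)[0]+1);print(row,[(int(q[0]),int(q[-1])) for q in g if len(q)>4])
print([proj(c,(.440+a*np.cos(np.radians(111.2))+b*.9323,.127+a*np.sin(np.radians(111.2))+b*.3616,.038)).round(1) for a,b in((.085,.025),(.085,-.025),(.05,.025),(.05,-.025))])
p=s["tcp_pos"];print("tip proj",proj(c,p), "side", proj(b,p))
E
```

```text
[0.4265 0.1705 0.0104] [-0.4265  0.1903 -0.6991] 0.006493114842099926 0.0
150 [(358, 369), (407, 416), (505, 511)]
165 [(217, 283), (365, 444), (504, 511)]
175 [(212, 287), (353, 462), (500, 511)]
185 [(213, 287), (351, 412), (424, 465), (496, 511)]
200 [(214, 286), (347, 351), (353, 453), (491, 506)]
215 [(214, 252), (257, 286), (344, 451), (485, 500)]
230 [(215, 251), (258, 285), (340, 446), (479, 495)]
245 [(2, 7), (18, 39), (339, 442), (470, 490), (502, 508)]
[array([288.1, 167.5]), array([209.6, 167.9]), array([286.6, 218.7]), array([212.2, 219. ])]
tip proj [254.1643 210.6564] side [270.0981 186.0311]
```

```bash
python3 - <<'E'
import cv2
c=cv2.imread("pics/x12w.png");b=cv2.imread("pics/x12s.png")
for row in(190,222,235):print(row,[(x,*c[row,x].tolist()) for x in range(206,294,6)])
print([(y,*c[y,246].tolist()) for y in range(160,300,6)])
print("side");
for row in range(150,200,4):print(row,[tuple(b[row,x].tolist()) for x in range(250,292,4)])
E
```

```text
190 [(206, 112, 106, 108), (212, 83, 79, 84), (218, 32, 49, 79), (224, 30, 49, 79), (230, 53, 88, 145), (236, 31, 47, 78), (242, 38, 61, 102), (248, 28, 48, 81), (254, 31, 48, 79), (260, 31, 47, 78), (266, 27, 43, 71), (272, 31, 47, 75), (278, 29, 47, 77), (284, 31, 48, 78), (290, 106, 95, 96)]
222 [(206, 107, 95, 94), (212, 103, 86, 84), (218, 54, 88, 146), (224, 56, 88, 148), (230, 51, 84, 141), (236, 32, 51, 82), (242, 29, 34, 66), (248, 31, 36, 68), (254, 25, 30, 38), (260, 30, 36, 67), (266, 29, 35, 67), (272, 26, 44, 69), (278, 31, 47, 78), (284, 27, 45, 75), (290, 99, 83, 81)]
235 [(206, 99, 79, 75), (212, 100, 82, 77), (218, 52, 86, 145), (224, 55, 89, 150), (230, 36, 57, 98), (236, 31, 35, 66), (242, 29, 34, 67), (248, 31, 36, 68), (254, 25, 28, 39), (260, 31, 36, 68), (266, 30, 35, 67), (272, 30, 34, 67), (278, 32, 48, 79), (284, 26, 43, 75), (290, 100, 87, 88)]
[(160, 52, 57, 75), (166, 23, 37, 62), (172, 31, 48, 79), (178, 32, 49, 80), (184, 31, 48, 80), (190, 30, 48, 77), (196, 30, 47, 77), (202, 30, 48, 80), (208, 30, 49, 80), (214, 30, 35, 67), (220, 29, 34, 66), (226,
[... 1666 characters left out ...]
), (44, 53, 72), (83, 70, 71), (83, 72, 71)]
186 [(78, 79, 82), (79, 76, 77), (87, 78, 76), (42, 51, 68), (41, 51, 67), (48, 58, 74), (44, 56, 74), (46, 56, 77), (45, 56, 78), (88, 82, 84), (88, 83, 84)]
190 [(79, 80, 81), (83, 78, 78), (84, 76, 77), (84, 72, 72), (44, 52, 67), (45, 53, 70), (47, 58, 78), (45, 55, 75), (47, 57, 76), (87, 83, 85), (90, 85, 86)]
194 [(84, 83, 86), (84, 76, 78), (85, 77, 78), (87, 83, 83), (59, 62, 73), (47, 57, 78), (48, 57, 76), (46, 57, 79), (61, 65, 80), (88, 79, 79), (110, 95, 93)]
198 [(131, 190, 226), (88, 84, 85), (92, 88, 91), (84, 77, 80), (84, 76, 75), (104, 95, 94), (149, 133, 131), (151, 129, 125), (149, 131, 128), (148, 127, 124), (147, 124, 119)]
```

```bash
python3 - <<'E'
from h import *
import cv2
c=r.capture("wrist");s=r.sense();b=r.capture("side");t=np.radians(s["tcp_rot"][2]);p=s["tcp_pos"];u=np.array([np.cos(t),np.sin(t),0]);v=np.array([np.sin(t),-np.cos(t),0])
for z in(0.0104,.029,.038,.045,.055):
    print(z,[proj(c,np.r_[p[:2],z]+a*u+l*v).round(1) for a in(0,.01) for l in(-.0135,.0135)],"side",proj(b,np.r_[p[:2],z]+.01*u).round(1))
im=c["pixels"].astype(int);g=(im[:,:,1]-im[:,:,0])  # wood: G-B ~17 ; finger ~5
for row in range(206,242,4): print(row,"".join("F" if (im[row,x,2]>50 and im[row,x,1]-im[row,x,0]<9) else "w" if im[row,x,2]>50 else "." for x in range(206,300)))
E
```

```text
0.0104 [array([236.8, 210.7]), array([271.5, 210.6]), array([236.6, 198.4]), array([271.8, 198.4])] side [271.5 187.9]
0.029 [array([235.2, 220. ]), array([273.2, 219.9]), array([234.9, 206.7]), array([273.4, 206.6])] side [271.5 182.3]
0.038 [array([234.2, 225.1]), array([274.1, 225.1]), array([233.9, 211.3]), array([274.4, 211.2])] side [271.5 179.5]
0.045 [array([233.4, 229.5]), array([274.9, 229.5]), array([233.1, 215.2]), array([275.2, 215.1])] side [271.5 177.3]
0.055 [array([232.2, 236.4]), array([276.1, 236.4]), array([231.8, 221.3]), array([276.4, 221.3])] side [271.4 174.2]
206 FFFFFFFFwwwwwwwwwwwwwwwwwwwwwwwwwwwwwwwwwwwwwwwwwwwwwwwwwwwwwwwwwwwwwwwwwwwwwwwwwFFFFFFFFFFFFF
210 FFFFFFFFwwwwwwwwwwwwwwwwwwwwwwwwwwwwwwwwwwwwwwwwwwwwwwwwwwwwwwwwwwwwwwwwwwwwwwwwwFFFFFFFFFFFFF
214 FFFFFFFFwwwwwwwwwwwwwwwwwwwwwwwwwwwFFFFFFFFFFF......FFFFFFFFFFFwwwwwwwwwwwwwwwwwFFFFFFFFFFFFFF
218 FFFFFFFFwwwwwwwwwwwwwwwwwwwwwwwwwwFFFFFFFFFFFF.....FFFFFFFFFFFFFwwwwwwwwwwwwwwwwFFFFFFFFFFFFFF
222 FFFFFFFFFwwwwwwwwwwwwwwwwwwwwwwwwwFFFFFFFFFFFF......FFFFFFFFFFFFwwwwwwwwwwwwwwwwFFFFFFFFFFFFFF
226 FFFFFFFFFwwwwwwwwwwwwwwwwwwwwwwwwFFFFFFFFFFFFF......FFFFFFFFFFFFFwwwwwwwwwwwwwwwFFFFFFFFFFFFFF
230 FFFFFFFFFwwwwwwwwwwwwwwwwwwwwwwwFFFFFFFFFFFFFF......FFFFFFFFFFFFFFwwwwwwwwwwwwwwFFFFFFFFFFFFFF
234 FFFFFFFFFwwwwwwwwwwwwwwwwwwwwwFFFFFFFFFFFFFFFF......FFFFFFFFFFFFFFFFwwwwwwwwwwwwFFFFFFFFFFFFFF
238 FFFFFFFFFwwwwwwwwwwwwwwwwwwwFFFFFFFFFFFFFFFFFF......FFFFFFFFFFFFFFFFFFwwwwwwwwwwFFFFFFFFFFFFFF
```

The fingers close fully "through" the visible block with no contact force. In the images the finger boundary lies exactly at the block's top plane. I'll probe gently with the shut fingers to find where the block is solid, if anywhere.

Call:
servo_tool:
  targets:
    - {"linear": [10, 0, 0], "roll": 0, "grip": 1}
    - {"linear": [10, 0, 0], "roll": 0, "grip": 1}
    - {"linear": [10, 0, 0], "roll": 0, "grip": 1}
    - {"linear": [10, 0, 0], "roll": 0, "grip": 1}
    - {"linear": [10, 0, 0], "roll": 0, "grip": 1}
    - {"linear": [10, 0, 0], "roll": 0, "grip": 1}
    - {"linear": [10, 0, 0], "roll": 0, "grip": 1}
    - {"linear": [0, 0, 0], "roll": 0, "grip": 1}

```text
time: 21.3
tcp_pos: [0.4012, 0.2365, 0.0105]
tcp_rot: [-180.0, -0.0, 111.0]
force: [0.4, -0.2, -0.5]
gripper_width: 0.003
finger_force: 0.0
```

```bash
cat >> h.py <<'E'
def blk(n="wrist",roi=(150,60,330,300)):
    c=r.capture(n);h=c["pixels"].astype(int);hs=cv2.cvtColor(c["pixels"],cv2.COLOR_BGR2HSV)
    m=(cv2.inRange(hs,(0,90,25),(18,255,190))>0)&(h[:,:,1]-h[:,:,0]>9)
    z=np.zeros(m.shape,np.uint8);x0,y0,x1,y1=roi;z[y0:y1,x0:x1]=m[y0:y1,x0:x1]*255
    z=cv2.morphologyEx(z,cv2.MORPH_OPEN,np.ones((3,3)))
    k=max(cv2.findContours(z,cv2.RETR_EXTERNAL,cv2.CHAIN_APPROX_NONE)[0],key=cv2.contourArea);rc=cv2.minAreaRect(k)
    return rc,cv2.contourArea(k),rectw(c,rc,.038)
E
python3 - <<'E'
from h import *
np.set_printoptions(precision=4,suppress=True)
s=r.sense();print(s["tcp_pos"],s["force"])
print(blk());print(blk("side",(225,145,330,215)))
E
```

```text
[0.4012 0.2365 0.0105] [ 0.3624 -0.1554 -0.4827]Traceback (most recent call last):
  File "<stdin>", line 4, in <module>
  File "h.py", line 48, in blk
    k=max(cv2.findContours(z,cv2.RETR_EXTERNAL,cv2.CHAIN_APPROX_NONE)[0],key=cv2.contourArea);rc=cv2.minAreaRect(k)
ValueError: max() iterable argument is empty
```

Call:
servo_tool:
  targets:
    - {"linear": [-8, 0, 0], "roll": 0, "grip": 1}
    - {"linear": [-8, 0, 0], "roll": 0, "grip": 1}
    - {"linear": [-8, 0, 0], "roll": 0, "grip": 1}
    - {"linear": [-8, 0, 0], "roll": 0, "grip": 1}
    - {"linear": [-8, 0, 0], "roll": 0, "grip": 1}
    - {"linear": [0, 0, 0], "roll": 0, "grip": 1}

```text
time: 22.1
tcp_pos: [0.416, 0.1979, 0.0105]
tcp_rot: [180.0, 0.0, 110.9]
force: [-0.3, -0.5, 0.6]
gripper_width: 0.007
finger_force: 0.0
```

```bash
python3 - <<'E'
from h import *
np.set_printoptions(precision=4,suppress=True)
s=r.sense();print(s["tcp_pos"],s["force"],s["tcp_rot"])
print(blk("side",(225,145,330,215)));print(r.sense()["force"])
E
```

```text
[0.416  0.1979 0.0105] [-0.2614 -0.4839  0.6071] [179.9979   0.0014 110.9094]
(((232.6482391357422, 187.308837890625), (59.46446228027344, 16.98469352722168), 64.35899353027344), 385.5, (array([0.5318, 0.1987]), [np.float64(0.05969483229449657), np.float64(0.2813390726610644)], np.float64(105.96762797853683)))
[0.5001 0.3167 0.8592]
```

Call:
servo_tool:
  targets:
    - {"linear": [0, 0, -60], "roll": 0, "grip": -1}
    - {"linear": [-10, 0, -60], "roll": 0, "grip": -1}
    - {"linear": [-20, 0, -50], "roll": 0, "grip": -1}
    - {"linear": [0, 0, 0], "roll": 0, "grip": -1}

```text
time: 22.65
tcp_pos: [0.4287, 0.1706, 0.1856]
tcp_rot: [179.5, 0.0, 110.9]
force: [-1.0, -0.0, -0.4]
gripper_width: 0.42
finger_force: 0.0
```

```bash
python3 - <<'E'
from h import *
np.set_printoptions(precision=4,suppress=True)
s=r.sense();print(s["tcp_pos"],s["tcp_rot"])
print(blk("wrist",(200,60,290,280)))
E
```

```text
[0.4287 0.1706 0.1856] [179.496    0.0367 110.9102]
(((249.5, 199.0), (118.0, 37.0), 90.0), 4080.0, (array([0.4397, 0.1273]), [np.float64(0.04713548139683915), np.float64(0.16879958627394093)], np.float64(111.64360847089269)))
```

The block has not moved, and the fingers met nothing over its mouth-side half. Next I'll poke the middle and the far half from above with shut fingers. I'll keep the TCP at z ≥ 0.03 so the gripper body clears the bridge.

Call:
servo_tool:
  targets:
    - {"linear": [-22, 0, 40], "roll": 0, "grip": 1}
    - {"linear": [-22, 0, 40], "roll": 0, "grip": 1}
    - {"linear": [0, 0, 40], "roll": 0, "grip": 1}
    - {"linear": [0, 0, 15], "roll": 0, "grip": 1}
    - {"linear": [0, 0, 10], "roll": 0, "grip": 1}
    - {"linear": [0, 0, 5], "roll": 0, "grip": 1}
    - {"linear": [0, 0, 4], "roll": 0, "grip": 1}
    - {"linear": [0, 0, 0], "roll": 0, "grip": 1}

```text
time: 23.7
tcp_pos: [0.4426, 0.1296, 0.027]
tcp_rot: [180.0, 0.0, 111.0]
force: [-0.0, 0.4, 0.3]
gripper_width: 0.006
finger_force: 0.0
```

Call:
servo_tool:
  targets:
    - {"linear": [-10, 0, 0], "roll": 0, "grip": 1}
    - {"linear": [-10, 0, 0], "roll": 0, "grip": 1}
    - {"linear": [-10, 0, 0], "roll": 0, "grip": 1}
    - {"linear": [-10, 0, 0], "roll": 0, "grip": 1}
    - {"linear": [-10, 0, 0], "roll": 0, "grip": 1}
    - {"linear": [0, 0, 0], "roll": 0, "grip": 1}

```text
time: 24.45
tcp_pos: [0.4604, 0.082, 0.0264]
tcp_rot: [-180.0, -0.0, 110.9]
force: [-0.5, -0.2, 0.1]
gripper_width: 0.007
finger_force: 0.0
```

The far half is not solid either. One more grip at the mouth-side end, in case the fault was temporary.

Call:
servo_tool:
  targets:
    - {"linear": [0, 0, -45], "roll": 0, "grip": -0.5}
    - {"linear": [46, 0, 0], "roll": 0, "grip": -0.5}
    - {"linear": [47, 0, 0], "roll": 0, "grip": -0.5}
    - {"linear": [0, 0, 0], "roll": 0, "grip": -0.5}
    - {"linear": [0, 0, 0], "roll": 0, "grip": -0.5}
    - {"linear": [0, 0, 30], "roll": 0, "grip": -0.5}
    - {"linear": [0, 0, 27], "roll": 0, "grip": -0.5}
    - {"linear": [0, 0, 0], "roll": 0, "grip": -0.5}

```text
time: 25.45
tcp_pos: [0.4256, 0.168, 0.0121]
tcp_rot: [-179.7, -0.0, 110.9]
force: [0.3, -0.8, 0.3]
gripper_width: 0.746
finger_force: 0.0
```

Call:
servo_tool:
  targets:
    - {"linear": [0, 0, 0], "roll": 0, "grip": 1}
    - {"linear": [0, 0, 0], "roll": 0, "grip": 1}
    - {"linear": [0, 0, 0], "roll": 0, "grip": 1}
    - {"linear": [0, 0, 0], "roll": 0, "grip": 1}
    - {"linear": [0, 0, 0], "roll": 0, "grip": 1}
  force: 20

```text
time: 26.08
tcp_pos: [0.4269, 0.1696, 0.0146]
tcp_rot: [180.0, 0.0, 111.0]
force: [-0.1, -0.3, -0.2]
gripper_width: 0.216
finger_force: 0.0
```

Call:
servo_tool:
  targets:
    - {"linear": [0, 0, 0], "roll": 0, "grip": -0.5}
    - {"linear": [0, 0, 0], "roll": 0, "grip": -0.5}
    - {"linear": [0, 0, 0], "roll": 0, "grip": -0.5}
    - {"linear": [0, 0, 0], "roll": 0, "grip": -0.5}
    - {"linear": [0, 0, 0], "roll": 0, "grip": -0.5}
    - {"linear": [0, 0, 5], "roll": 0, "grip": -0.5}
    - {"linear": [0, 0, 4], "roll": 0, "grip": -0.5}
    - {"linear": [0, 0, 2], "roll": 0, "grip": -0.5}

```text
time: 27.08
tcp_pos: [0.4266, 0.1695, 0.0028]
tcp_rot: [-180.0, -0.0, 111.0]
force: [0.3, 0.8, 0.1]
gripper_width: 0.75
finger_force: 0.0
```

Call:
servo_tool:
  targets:
    - {"linear": [0, 0, 0], "roll": 0, "grip": 1}
    - {"linear": [0, 0, 0], "roll": 0, "grip": 1}
    - {"linear": [0, 0, 0], "roll": 0, "grip": 1}
    - {"linear": [0, 0, 0], "roll": 0, "grip": 1}
    - {"linear": [0, 0, 0], "roll": 0, "grip": 1}

```text
time: 27.7
tcp_pos: [0.4268, 0.1696, 0.0034]
tcp_rot: [-180.0, -0.0, 111.0]
force: [-1.2, -0.4, -1.5]
gripper_width: 0.566
finger_force: 20.0
```

Gripped: width 0.566, i.e. 50 mm. The contact apparently begins well behind the TCP. Tightening and lifting.

Call:
servo_tool:
  targets:
    - {"linear": [0, 0, 0], "roll": 0, "grip": 1}
    - {"linear": [0, 0, 0], "roll": 0, "grip": 1}
    - {"linear": [0, 0, -10], "roll": 0, "grip": 1}
    - {"linear": [0, 0, -15], "roll": 0, "grip": 1}
    - {"linear": [0, 0, -20], "roll": 0, "grip": 1}
    - {"linear": [0, 0, -20], "roll": 0, "grip": 1}
    - {"linear": [0, 0, 0], "roll": 0, "grip": 1}
  force: 50

```text
time: 28.58
tcp_pos: [0.4283, 0.17, 0.0712]
tcp_rot: [179.7, 0.0, 111.0]
force: [0.7, 0.2, -2.1]
gripper_width: 0.556
finger_force: 49.9
```

```bash
python3 - <<'E'
from h import *
np.set_printoptions(precision=4,suppress=True)
c=r.capture("wrist");s=r.sense();print(s["tcp_pos"],s["tcp_rot"],s["gripper_width"],s["finger_force"],s["force"],s["ft_torque"])
b=r.capture("side");p=s["tcp_pos"];t=np.radians(s["tcp_rot"][2]);u=np.array([np.cos(t),np.sin(t),0]);v=np.array([np.sin(t),-np.cos(t),0])
cv2.imwrite("pics/x13w.png",c["pixels"]);cv2.imwrite("pics/x13s.png",b["pixels"])
# block edges in wrist image
im=c["pixels"].astype(int);hs=cv2.cvtColor(c["pixels"],cv2.COLOR_BGR2HSV);m=(cv2.inRange(hs,(0,90,25),(18,255,190))>0)&(im[:,:,1]-im[:,:,0]>9)
for row in range(130,235,8):
    x=np.where(m[row,180:330])[0]+180;g=np.split(x,np.where(np.diff(x)>1)[0]+1);print(row,[(int(q[0]),int(q[-1])) for q in g if len(q)>4])
for z in(.0346,.0,-.01,.02): print(z,[proj(c,p+.04*u+l*v+np.array([0,0,z])).round(1) for l in(-.025,.025)])
E
```

```text
[0.4275 0.1698 0.0696] [179.8716   0.0061 110.9707] 0.5527922587014034 49.94635462760925 [-0.2233  0.5181 -2.4177] [ 0.0802 -0.0424 -0.026 ]
130 []
138 []
146 []
154 []
162 [(223, 287)]
170 [(218, 292)]
178 [(216, 294), (325, 329)]
186 [(217, 294), (324, 329)]
194 [(217, 293), (322, 329)]
202 [(217, 293), (320, 329)]
210 [(218, 292), (319, 329)]
218 [(218, 292), (317, 329)]
226 [(218, 291), (319, 329)]
234 [(218, 291), (319, 329)]
0.0346 [array([212.4, 168.8]), array([293.4, 168.6])]
0.0 [array([219.3, 159.3]), array([286.6, 159.2])]
-0.01 [array([220.9, 157.2]), array([285., 157.])]
0.02 [array([215.6, 164.3]), array([290.2, 164.2])]
```

Lifted (about 0.24 kg). A deep grip could put the fingertips below the rail tops at insertion. I'll set the block down and retry a higher grip, which also shows whether the contact geometry is normal now.

Call:
servo_tool:
  targets:
    - {"linear": [0, 0, 30], "roll": 0, "grip": 1}
    - {"linear": [0, 0, 28], "roll": 0, "grip": 1}
    - {"linear": [0, 0, 7], "roll": 0, "grip": 1}
    - {"linear": [0, 0, 2], "roll": 0, "grip": 1}
    - {"linear": [0, 0, 0], "roll": 0, "grip": -0.5}
    - {"linear": [0, 0, 0], "roll": 0, "grip": -0.5}
    - {"linear": [0, 0, 0], "roll": 0, "grip": -0.5}
    - {"linear": [0, 0, 0], "roll": 0, "grip": -0.5}

```text
time: 29.68
tcp_pos: [0.4269, 0.1696, 0.0014]
tcp_rot: [180.0, 0.0, 111.0]
force: [-0.1, -0.3, 0.2]
gripper_width: 0.75
finger_force: 0.0
```

Call:
servo_tool:
  targets:
    - {"linear": [0, 0, -20], "roll": 0, "grip": -0.5}
    - {"linear": [0, 0, 0], "roll": 0, "grip": 1}
    - {"linear": [0, 0, 0], "roll": 0, "grip": 1}
    - {"linear": [0, 0, 0], "roll": 0, "grip": 1}
    - {"linear": [0, 0, 0], "roll": 0, "grip": 1}
    - {"linear": [0, 0, 0], "roll": 0, "grip": 1}
  force: 20

```text
time: 30.42
tcp_pos: [0.4267, 0.1695, 0.0211]
tcp_rot: [-180.0, -0.0, 111.0]
force: [-0.1, 0.8, -0.5]
gripper_width: 0.221
finger_force: 0.0
```

At z=0.021 the fingers again meet nothing, so gripping only works deep, with the TCP near the table. The plan is to grip deep, slide the front in through the flare, release before the fingers reach the rails, and push the tail home with shut fingers.

Call:
servo_tool:
  targets:
    - {"linear": [0, 0, 0], "roll": 0, "grip": -0.5}
    - {"linear": [0, 0, 0], "roll": 0, "grip": -0.5}
    - {"linear": [0, 0, 0], "roll": 0, "grip": -0.5}
    - {"linear": [0, 0, 0], "roll": 0, "grip": -0.5}
    - {"linear": [0, 0, 0], "roll": 0, "grip": -0.5}
    - {"linear": [0, 0, 12], "roll": 0, "grip": -0.5}
    - {"linear": [0, 0, 7], "roll": 0, "grip": -0.5}
    - {"linear": [0, 0, 0], "roll": 0, "grip": -0.5}

```text
time: 31.42
tcp_pos: [0.426, 0.1693, 0.0011]
tcp_rot: [-179.9, -0.0, 111.0]
force: [-0.6, 0.5, -0.6]
gripper_width: 0.745
finger_force: 0.0
```

Call:
servo_tool:
  targets:
    - {"linear": [0, 0, 0], "roll": 0, "grip": 1}
    - {"linear": [0, 0, 0], "roll": 0, "grip": 1}
    - {"linear": [0, 0, 0], "roll": 0, "grip": 1}
    - {"linear": [0, 0, 0], "roll": 0, "grip": 1}
    - {"linear": [0, 0, -15], "roll": 0, "grip": 1}
    - {"linear": [0, 0, -30], "roll": 0, "grip": 1}
    - {"linear": [0, 0, -30], "roll": 0, "grip": 1}
    - {"linear": [0, 0, 0], "roll": 0, "grip": 1}
  force: 60

```text
time: 32.42
tcp_pos: [0.4286, 0.1701, 0.0806]
tcp_rot: [179.7, 0.0, 111.0]
force: [-0.2, 0.8, -3.1]
gripper_width: 0.55
finger_force: 60.0
```

```bash
sed -i 's/^BO=.*/BO=np.array([.5569,.1842]);BA=np.radians(-75.9)/' h.py; python3 - <<'E'
from h import *
s=r.sense();print(s["tcp_pos"],s["tcp_rot"],s["gripper_width"],s["finger_force"],s["force"])
plan((.37,.26,.14,111),(.44,.412,.14,104.1),(*bw(-.25),.12,104.1),step=50)
E
```

```text
[0.42857257 0.17011199 0.08059155] [1.79674887e+02 1.62427389e-02 1.10967166e+02] 0.5498999808441348 59.95197236537933 [-0.17956559  0.75799114 -3.13160882]
-> (0.37, 0.26, 0.14, 111) rows 3
[35.0, -7.5, -19.8] -0.0
[35.0, -7.5, -19.8] -0.0
[35.0, -7.5, -19.8] -0.0
-> (0.44, 0.412, 0.14, 104.1) rows 4
[29.2, 30.0, -0.0] 0.03
[30.1, 29.1, -0.0] 0.03
[31.0, 28.1, -0.0] 0.03
[31.8, 27.2, -0.0] 0.03
-> (np.float64(0.4959962470534944), np.float64(0.42666800382118675), 0.12, 104.1) rows 2
[0.3, 28.9, 10.0] -0.0
[0.3, 28.9, 10.0] -0.0
```

Call:
servo_tool:
  targets:
    - {"linear": [0, 0, -35], "roll": 0, "grip": 1}
    - {"linear": [0, 0, -25], "roll": 0, "grip": 1}
    - {"linear": [34, -7, 0], "roll": 0, "grip": 1}
    - {"linear": [34, -7, 0], "roll": 0, "grip": 1}
    - {"linear": [35, -7, 0], "roll": 0, "grip": 1}
    - {"linear": [29, 30, 0], "roll": 0.03, "grip": 1}
    - {"linear": [30, 29, 0], "roll": 0.03, "grip": 1}
    - {"linear": [31, 28, 0], "roll": 0.03, "grip": 1}

```text
time: 33.42
tcp_pos: [0.4228, 0.3729, 0.1356]
tcp_rot: [-179.9, 0.0, 105.8]
force: [0.6, -0.2, -1.8]
gripper_width: 0.55
finger_force: 60.0
```

Call:
servo_tool:
  targets:
    - {"linear": [32, 27, 0], "roll": 0.03, "grip": 1}
    - {"linear": [0, 28, 10], "roll": 0, "grip": 1}
    - {"linear": [0, 28, 12], "roll": 0, "grip": 1}
    - {"linear": [0, 0, 0], "roll": 0, "grip": 1}
    - {"linear": [0, 0, 0], "roll": 0, "grip": 1}

```text
time: 34.05
tcp_pos: [0.4937, 0.4234, 0.1143]
tcp_rot: [-179.9, 0.0, 104.1]
force: [0.6, -0.1, -3.5]
gripper_width: 0.555
finger_force: 60.0
```

```bash
python3 - <<'E'
from h import *
np.set_printoptions(precision=4,suppress=True)
s=r.sense();print(s["tcp_pos"],s["tcp_rot"],s["gripper_width"],s["finger_force"],s["force"])
c=r.capture("side");cv2.imwrite("pics/x14s.png",c["pixels"])
p=s["tcp_pos"]
print(wb(p));plan((*bw(-.25),.05,104.1))
for a in(.04,-.13):
  for z in(-.001,.037): print(a,z,[proj(c,np.r_[bw(wb(p)[0]-a,wb(p)[1]+l),p[2]+z]).round(1) for l in(-.025,.025)])
E
```

```text
[0.4937 0.4234 0.1143] [-179.8787    0.0336  104.0947] 0.5546537608080474 59.95225489139557 [ 0.6027 -0.1096 -3.4826]
[-0.2474 -0.003 ]
-> (np.float64(0.4959962470534944), np.float64(0.42666800382118675), 0.05, 104.1) rows 2
[1.2, 1.4, 32.6] 0.0
[1.2, 1.4, 32.6] 0.0
0.04 -0.001 [array([258.9, 222.5]), array([234.6, 227.1])]
0.04 0.037 [array([258.4, 207.5]), array([233.4, 211.9])]
-0.13 -0.001 [array([240.4, 179. ]), array([219.7, 182.4])]
-0.13 0.037 [array([239.6, 165.2]), array([218.4, 168.5])]
```

```bash
python3 - <<'E'
import cv2,numpy as np
b=cv2.imread("pics/x14s.png").astype(int);hs=cv2.cvtColor(b.astype(np.uint8),cv2.COLOR_BGR2HSV)
m=(cv2.inRange(hs,(0,70,25),(16,255,170))>0)
for row in range(160,236,4): print(row,"".join("#" if m[row,x] else "." for x in range(205,285)))
E
```

```text
160 ................##...............#..........................................####
164 ....####...............#..#...............................................######
168 #######.#.......................................###..........................###
172 ...........#.............#############..........########........................
176 .....#..................###############..........######.........................
180 ##..#............############...#########.........#####.........................
184 ..#..............###############.##########.......####..........................
188 ...#..............######.########.##########......####..........................
192 ....#...............##########################....###...........................
196 ......#.............#####.######################..####..........................
200 ....................##############################.##...........................
204 ......................#############################.............................
208 ......######.............############################...........................
212 ..#...#.#####............############################...........................
216 ......#######..............##########################...........................
220 ............................##########################..........................
224 ..#....................####################.....................................
228 .......................##############..#........................................
232 ..........................####..................................................
```

Call:
servo_tool:
  targets:
    - {"linear": [10, 2.5, 20], "roll": 0, "grip": 1}
    - {"linear": [0, 0, 30], "roll": 0, "grip": 1}
    - {"linear": [0, 0, 20], "roll": 0, "grip": 1}
    - {"linear": [0, 0, 6], "roll": 0, "grip": 1}
    - {"linear": [0, 0, 0], "roll": 0, "grip": 1}
    - {"linear": [0, 0, 0], "roll": 0, "grip": 1}

```text
time: 34.85
tcp_pos: [0.4951, 0.4345, 0.041]
tcp_rot: [179.9, -0.1, 104.1]
force: [0.1, 0.2, -1.8]
gripper_width: 0.552
finger_force: 60.0
```

```bash
cat > st.py <<'E'
from h import *
np.set_printoptions(precision=4,suppress=True)
s=r.sense();print(s["tcp_pos"],s["tcp_rot"][2],"bed",wb(s["tcp_pos"]),"w",s["gripper_width"],s["finger_force"],"f",s["force"],"m",s["ft_torque"])
E
python3 st.py
```

```text
[0.4951 0.4345 0.041 ] 104.08879263718664 bed [-0.2578  0.0011] w 0.5523867991104752 59.95221555233002 f [ 0.1189  0.242  -1.7856] m [ 0.0948 -0.0652 -0.0058]
```

Call:
servo_tool:
  targets:
    - {"linear": [0, -1, 5], "roll": 0, "grip": 1}
    - {"linear": [0, 0, 2], "roll": 0, "grip": 1}
    - {"linear": [0, 0, 0], "roll": 0, "grip": 1}
    - {"linear": [0, 0, 0], "roll": 0, "grip": 1}

```text
time: 35.35
tcp_pos: [0.4936, 0.4338, 0.0327]
tcp_rot: [180.0, -0.0, 104.1]
force: [0.7, 0.9, -1.9]
gripper_width: 0.557
finger_force: 60.0
```

Call:
servo_tool:
  targets:
    - {"linear": [0, 0, 1.5], "roll": 0, "grip": 1}
    - {"linear": [0, 0, 0], "roll": 0, "grip": 1}
    - {"linear": [0, 0, 0], "roll": 0, "grip": 1}

```text
time: 35.72
tcp_pos: [0.4935, 0.434, 0.0312]
tcp_rot: [180.0, -0.0, 104.1]
force: [-1.0, 1.8, 0.5]
gripper_width: 0.556
finger_force: 60.0
```

Call:
servo_tool:
  targets:
    - {"linear": [-8, 0, 0], "roll": 0, "grip": 1}
    - {"linear": [-8, 0, 0], "roll": 0, "grip": 1}
    - {"linear": [-8, 0, 0], "roll": 0, "grip": 1}
    - {"linear": [-8, 0, 0], "roll": 0, "grip": 1}
    - {"linear": [0, 0, 0], "roll": 0, "grip": 1}
    - {"linear": [0, 0, 0], "roll": 0, "grip": 1}

```text
time: 36.48
tcp_pos: [0.5026, 0.4025, 0.0316]
tcp_rot: [179.8, 0.0, 104.1]
force: [4.6, 1.5, 0.8]
gripper_width: 0.551
finger_force: 59.9
```

```bash
python3 st.py
```

```text
[0.5026 0.4025 0.0316] 104.08327467258921 bed [-0.2249  0.0005] w 0.5508542906151784 59.89500403404236 f [4.551  1.4768 0.7699] m [ 0.2429 -1.2109  0.5474]
```

Call:
servo_tool:
  targets:
    - {"linear": [0, 1, 0], "roll": -0.009, "grip": 1}
    - {"linear": [0, 0, 0], "roll": 0, "grip": 1}
    - {"linear": [0, 0, 0], "roll": 0, "grip": 1}

```text
time: 36.85
tcp_pos: [0.5021, 0.4027, 0.0307]
tcp_rot: [-180.0, 0.0, 104.6]
force: [2.1, 0.1, 0.4]
gripper_width: 0.556
finger_force: 59.9
```

```bash
python3 st.py
```

```text
[0.5021 0.4027 0.0307] 104.6046639338912 bed [-0.2252  0.0001] w 0.5559907576368841 59.914013743400574 f [2.1352 0.0893 0.4263] m [-0.0573 -0.6375  0.2141]
```

Call:
servo_tool:
  targets:
    - {"linear": [-6, 1, 0], "roll": 0, "grip": 1}
    - {"linear": [-8, 0, 0], "roll": 0, "grip": 1}
    - {"linear": [-8, 0, 0], "roll": 0, "grip": 1}
    - {"linear": [0, 0, 0], "roll": 0, "grip": 1}
    - {"linear": [0, 0, 0], "roll": 0, "grip": 1}

```text
time: 37.48
tcp_pos: [0.5091, 0.3828, 0.0322]
tcp_rot: [179.9, -0.1, 104.6]
force: [0.7, 4.3, 6.0]
gripper_width: 0.554
finger_force: 59.9
```

```bash
python3 st.py
```

```text
[0.5091 0.3828 0.0322] 104.62591088665953 bed [-0.2043  0.002 ] w 0.5538933309075492 59.91544246673584 f [0.7022 4.2696 5.9666] m [ 0.7799 -0.2179  0.2014]
```

Call:
servo_tool:
  targets:
    - {"linear": [0, 0, -0.8], "roll": 0, "grip": 1}
    - {"linear": [-8, 0, 0], "roll": 0, "grip": 1}
    - {"linear": [-8, 0, 0], "roll": 0, "grip": 1}
    - {"linear": [-6, 0, 0], "roll": 0, "grip": 1}
    - {"linear": [0, 0, 0], "roll": 0, "grip": 1}
    - {"linear": [0, 0, 0], "roll": 0, "grip": 1}

```text
time: 38.22
tcp_pos: [0.5142, 0.3619, 0.0327]
tcp_rot: [179.9, -0.1, 104.6]
force: [-0.6, 5.2, 5.5]
gripper_width: 0.553
finger_force: 59.9
```

```bash
python3 st.py
```

```text
[0.5142 0.3619 0.0327] 104.64885009090054 bed [-0.1828  0.0019] w 0.5532286895372323 59.91133689880371 f [-0.6193  5.168   5.4799] m [ 1.0236 -0.0756  0.2593]
```

Call:
servo_tool:
  targets:
    - {"linear": [0, 0, -0.5], "roll": 0, "grip": 1}
    - {"linear": [-8, 0, 0], "roll": 0, "grip": 1}
    - {"linear": [-8, 0, 0], "roll": 0, "grip": 1}
    - {"linear": [0, 0, 0], "roll": 0, "grip": 1}
    - {"linear": [0, 0, 0], "roll": 0, "grip": 1}

```text
time: 38.85
tcp_pos: [0.5181, 0.346, 0.0328]
tcp_rot: [180.0, -0.1, 104.6]
force: [-0.3, 5.6, 4.1]
gripper_width: 0.558
finger_force: 59.9
```

```bash
python3 st.py; python3 - <<'E'
from h import *
print(blk("wrist",(200,60,310,280)))
c=r.capture("wrist");cv2.imwrite("pics/x15.png",c["pixels"]);im=c["pixels"].astype(int);hs=cv2.cvtColor(c["pixels"],cv2.COLOR_BGR2HSV);m=(cv2.inRange(hs,(0,90,25),(18,255,190))>0)&(im[:,:,1]-im[:,:,0]>9)
for row in range(150,240,8): print(row,"".join("#" if m[row,x] else "." for x in range(180,330,2)))
E
```

```text
[0.5181 0.346  0.0328] 104.6430762238652 bed [-0.1663  0.0018] w 0.5582563618207239 59.90494430065155 f [-0.281   5.6445  4.0659] m [ 0.934  -0.1975  0.331 ]
(((254.5, 214.0), (108.0, 87.0), 90.0), 7985.5, (array([0.51918098, 0.34287541]), [np.float64(0.06244384484086025), np.float64(0.0879274398784261)], np.float64(107.08423339826155)))
150 ...........................................................................
158 ...........................................................................
166 .....................##################################....................
174 ..................########################################.................
182 ..................#######################################..................
190 ...................######################################..................
198 ...................######################################..................
206 ...................######################################..................
214 ...................######################################..................
222 ...................######################################..................
230 ...####............#####################################............#######
238 ####...............#####################################...............####
```

The front is well in and sliding smoothly; the block's middle is at about x = -121 mm. Releasing and going round behind the tail.

Call:
servo_tool:
  targets:
    - {"linear": [0, 0, 0], "roll": 0, "grip": -0.5}
    - {"linear": [0, 0, 0], "roll": 0, "grip": -0.5}
    - {"linear": [0, 0, 0], "roll": 0, "grip": -0.5}
    - {"linear": [0, 0, -40], "roll": 0, "grip": -0.5}
    - {"linear": [0, 0, -30], "roll": 0, "grip": 1}
    - {"linear": [35, 0, 0], "roll": 0, "grip": 1}
    - {"linear": [35, 0, 0], "roll": 0, "grip": 1}
    - {"linear": [0, 0, 0], "roll": 0, "grip": 1}

```text
time: 39.95
tcp_pos: [0.4996, 0.4143, 0.1015]
tcp_rot: [-179.9, 0.0, 104.8]
force: [0.6, -0.6, 0.5]
gripper_width: 0.334
finger_force: 0.0
```

Call:
servo_tool:
  targets:
    - {"linear": [0, 0, 0], "roll": 0, "grip": 1}
    - {"linear": [0, 0, 35], "roll": 0, "grip": 1}
    - {"linear": [0, 0, 0], "roll": 0, "grip": 1}
    - {"linear": [0, 0, 0], "roll": 0, "grip": 1}

```text
time: 40.45
tcp_pos: [0.5012, 0.4122, 0.0681]
tcp_rot: [180.0, 0.0, 104.6]
force: [0.4, 0.7, 0.3]
gripper_width: 0.008
finger_force: 0.0
```

```bash
python3 st.py; python3 - <<'E'
from h import *
c=r.capture("wrist");im=c["pixels"].astype(int)
cv2.imwrite("pics/x16.png",c["pixels"])
c=r.capture("side");cv2.imwrite("pics/x16s.png",c["pixels"])
hs=cv2.cvtColor(c["pixels"],cv2.COLOR_BGR2HSV);m=(cv2.inRange(hs,(0,70,25),(16,255,170))>0)
for row in range(150,236,4): print(row,"".join("#" if m[row,x] else "." for x in range(195,275)))
for x in(-.206,): print([proj(c,(*bw(x,l),z)).round(1) for l in(-.025,.025) for z in(.03,.068)])
E
```

```text
[0.5012 0.4122 0.0681] 104.55426093455081 bed [-0.2347  0.0015] w 0.007858640504118478 0.0 f [0.3949 0.7061 0.3093] m [-0.0831 -0.1239 -0.0154]
150 .....................................................############...............
154 ...............................#################################................
158 ............................#.###########################..#####................
162 .......##..###############.....#################################................
166 ..................................##############################................
170 ............##.....................################.............................
174 .............................................................#..............####
178 ................................................................................
182 ............####....#########...................................................
186 ########....#..##...............................................................
190 ....####...............##########............##..##.............................
194 ....#####........
[... 306 characters left out ...]
............
210 ................#....##...###################.###########.......................
214 ................######.....##################.######............................
218 ................######.......########################...........................
222 ..............................#######################...........................
226 .....................#..........#####################...........................
230 ...............................#################................................
234 .....................................#......##..................................
[array([249.4, 229.4]), array([248.7, 216.4]), array([228.1, 233.4]), array([226.9, 220.4])]
```

Call:
servo_tool:
  targets:
    - {"linear": [0, 0, 25], "roll": 0, "grip": 1}
    - {"linear": [0, 0, 11.5], "roll": 0, "grip": 1}
    - {"linear": [0, 0, 0], "roll": 0, "grip": 1}
    - {"linear": [-10, 0, 0], "roll": 0, "grip": 1}
    - {"linear": [-10, 0, 0], "roll": 0, "grip": 1}
    - {"linear": [-10, 0, 0], "roll": 0, "grip": 1}
    - {"linear": [-10, 0, 0], "roll": 0, "grip": 1}
    - {"linear": [0, 0, 0], "roll": 0, "grip": 1}

```text
time: 41.55
tcp_pos: [0.5113, 0.3738, 0.0317]
tcp_rot: [179.9, -0.0, 104.6]
force: [-0.4, 1.1, 0.6]
gripper_width: 0.01
finger_force: 0.6
```

```bash
python3 st.py; python3 - <<'E'
from h import *
c=r.capture("side");cv2.imwrite("pics/x17s.png",c["pixels"])
hs=cv2.cvtColor(c["pixels"],cv2.COLOR_BGR2HSV);m=(cv2.inRange(hs,(0,70,25),(16,255,170))>0)
for row in range(182,240,4): print(row,"".join("#" if m[row,x] else "." for x in range(195,275)))
E
```

```text
[0.5113 0.3738 0.0317] 104.56276123233096 bed [-0.195   0.0019] w 0.009975008382220518 0.6386896781623363 f [-0.3882  1.1195  0.6324] m [ 0.1946  0.0101 -0.0107]
182 ............................................................................###.
186 ............##...#..#######................................................####.
190 ..#####......#....###.####......................................................
194 ...####..................####.#...........##...#................................
198 ....####...........#....#####.###########.########..............................
202 .......#...............##################.######..###...........................
206 ....................###..################..########....#........................
210 ..........#.....#.....#...###############..##############.......................
214 .................#####.....##############..########.............................
218 ............................##############.#########............................
222 ..............................#####################.............................
226 ................................##############..................................
230 ...............................###################..............................
234 ....................................#......###..................................
238 ..................................#####.###.....................................
```

Call:
servo_tool:
  targets:
    - {"linear": [-10, 0, 0], "roll": 0, "grip": 1}
    - {"linear": [-10, 0, 0], "roll": 0, "grip": 1}
    - {"linear": [-10, 0, 0], "roll": 0, "grip": 1}
    - {"linear": [-10, 0, 0], "roll": 0, "grip": 1}
    - {"linear": [0, 0, 0], "roll": 0, "grip": 1}

```text
time: 42.22
tcp_pos: [0.521, 0.3353, 0.0311]
tcp_rot: [180.0, -0.0, 104.6]
force: [0.1, 1.6, 1.0]
gripper_width: 0.004
finger_force: 0.9
```

```bash
python3 st.py; python3 - <<'E'
from h import *
c=r.capture("side");cv2.imwrite("pics/x18s.png",c["pixels"])
hs=cv2.cvtColor(c["pixels"],cv2.COLOR_BGR2HSV);m=(cv2.inRange(hs,(0,70,25),(16,255,170))>0)
for row in range(170,240,4): print(row,"".join("#" if m[row,x] else "." for x in range(195,275)))
for x in(-.145,): print([proj(c,(*bw(x,l),z)).round(1) for l in(-.025,.025) for z in(.03,.068)])
E
```

```text
[0.521  0.3353 0.0311] 104.58677356361194 bed [-0.1553  0.002 ] w 0.0036926738171608685 0.8950858935713768 f [0.1315 1.5631 1.0323] m [ 0.2313 -0.0188 -0.0514]
170 .....................................................#.............##########...
174 ..................#####................................................###......
178 ..........#....#.########..............................................#.#......
182 ####..................................##........................................
186 .####.......#....##########.......##########....................................
190 ..#..........#....#.#################.#####.##..................................
194 ..............##.####################..######..#................................
198 ...................#....##############.########..##.............................
202 ........................##############.#########...###..........................
206 ....................#.#..#############..################........................
210 ................######....######################...######.......................
214 ................#######....################.....................................
218 ................#####...........................................................
222 ........................................#######.................................
226 ...................#.#............############..................................
230 ...............................###################..............................
234 ..................................############..................................
238 ..................................#####..##.....................................
[array([243.4, 213.8]), array([242.7, 201.2]), array([223.2, 217.4]), array([222. , 204.8])]
```

Call:
servo_tool:
  targets:
    - {"linear": [-10, 0, -0.7], "roll": 0, "grip": 1}
    - {"linear": [-10, 0, 0], "roll": 0, "grip": 1}
    - {"linear": [-10, 0, 0], "roll": 0, "grip": 1}
    - {"linear": [-10, 0, 0], "roll": 0, "grip": 1}
    - {"linear": [-8, 0, 0], "roll": 0, "grip": 1}
    - {"linear": [0, 0, 0], "roll": 0, "grip": 1}

```text
time: 43.02
tcp_pos: [0.5338, 0.2875, 0.0315]
tcp_rot: [180.0, 0.1, 104.5]
force: [0.4, 0.2, -0.5]
gripper_width: 0.007
finger_force: 0.0
```

```bash
python3 st.py
```

```text
[0.5338 0.2875 0.0315] 104.52732687397467 bed [-0.1059  0.0027] w 0.00727454716477105 0.0 f [ 0.4469  0.2316 -0.5259] m [-0.0553 -0.073   0.0274]
```

```bash
python3 - <<'E'
from h import *
c=r.capture("side");cv2.imwrite("pics/x19s.png",c["pixels"])
hs=cv2.cvtColor(c["pixels"],cv2.COLOR_BGR2HSV);m=(cv2.inRange(hs,(0,70,25),(16,255,170))>0)
for row in range(160,222,3): print(row,"".join("#" if m[row,x] else "." for x in range(195,275)))
for x in(-.085,-.095,-.135): print([proj(c,(*bw(x,l),z)).round(1) for l in(-.025,.025) for z in(.03,.068)])
c=r.capture("wrist");cv2.imwrite("pics/x19w.png",c["pixels"]);im=c["pixels"].astype(int)
for row in range(140,240,6): print(row,"".join("F" if(im[row,x,2]>50 and abs(im[row,x,1]-im[row,x,0])<9 and im[row,x,2]-im[row,x,1]>22) else "w" if im[row,x,2]-im[row,x,0]>35 and im[row,x,2]<175 else "." for x in range(190,320,2)))
E
```

```text
160 .............................................................#######.#..........
163 ................###..............................................###............
166 ........############..............#.............................####............
169 #........#####.##...............................................................
172 #.................####...........##.............................................
175 ##.......##############################.........................................
178 .#........#...##################..######........................................
181 ...........#.####################.########......................................
184 ............#...#################.########.#....................................
187 ............#####################..#######..#...................................
190 .............####################..###########..................................
193 ..............#....###############.############.................................
196 ...............##.################.##############...........................
[... 1453 characters left out ...]

182 wwwwwwwwwwwwwwwwwwwwwwwwwwwwwwwwwwwwwwwwwwwwwwwwwwwwwwwwwwwwwwwww
188 wwwwwwwwwwwwwwwwwwwwwwwwwwwwwwwwwwwwwwwwwwwwwwwwwwwwwwwwwwwwwwwww
194 wwwwwwwwwwwwwwwwwwwwwwwwwwwwwwwwwwwwwwwwwwwwwwwwwwwwwwwwwwwwwwwww
200 wwwwwwwwwwwwwwwwwwwwwww.ww.wwwwwwwwwwwwwwwwwwwwwwwwwwwwwwwwwwwwww
206 wwwwwwwwwwwwwwwwwwwww.......wwwwwwwwwwwwwwwwwwwwwwwwwwwwwwwwwwwww
212 .wwwwwwwwwwwwwwwwwwwww....w.FF.wwwwFFFFwwwwwwwwwwwwwwwwww........
218 .wwwwwwwwwwwwwwwwwwww....wFFFFF...FFFFFFwwwwwwwwwwwwwww..........
224 wwwwwwwwwwwwwwwwwwwwww...FFFFFF...FFFFFFwwwwwwwwwwwww............
230 wwwwwwwwwwwwwwww........FFFFFFF...FFFFFFF.......www..............
236 wwwwwwwwwwwwwww....w..FFFFFFFFF....FFFFFFFF.....w................
```

Call:
servo_tool:
  targets:
    - {"linear": [-4, 0, 0], "roll": 0, "grip": 1}
    - {"linear": [-3, 0, 0], "roll": 0, "grip": 1}
    - {"linear": [0, 0, 0], "roll": 0, "grip": 1}

```text
time: 43.5
tcp_pos: [0.535, 0.2832, 0.0318]
tcp_rot: [179.9, -0.1, 104.6]
force: [-0.0, 5.5, -0.5]
gripper_width: 0.005
finger_force: 2.4
```

Call:
servo_tool:
  targets:
    - {"linear": [-3, 0, 0], "roll": 0, "grip": 1}
    - {"linear": [0, 0, 0], "roll": 0, "grip": 1}

```text
time: 43.75
tcp_pos: [0.5358, 0.2802, 0.0318]
tcp_rot: [179.9, -0.1, 104.6]
force: [-1.1, 5.0, -0.6]
gripper_width: 0.003
finger_force: 2.4
```

Call:
servo_tool:
  targets:
    - {"linear": [-2, 0, 0], "roll": 0, "grip": 1}
    - {"linear": [0, 0, 0], "roll": 0, "grip": 1}

```text
time: 44.0
tcp_pos: [0.5363, 0.2783, 0.0318]
tcp_rot: [179.9, -0.1, 104.6]
force: [-0.1, 5.5, 0.6]
gripper_width: 0.001
finger_force: 2.4
```

```bash
python3 st.py
```

```text
[0.5363 0.2783 0.0318] 104.64236586291894 bed [-0.0963  0.0029] w 0.0012920413772937087 2.43691211566329 f [-0.0547  5.4543  0.6445] m [ 0.8994 -0.1428  0.0201]
```

Call:
servo_tool:
  targets:
    - {"linear": [-2, 0, 0], "roll": 0, "grip": 1}
    - {"linear": [0, 0, 0], "roll": 0, "grip": 1}

```text
time: 44.25
tcp_pos: [0.5369, 0.2755, 0.0318]
tcp_rot: [179.9, 0.0, 104.6]
force: [0.1, 2.1, 0.6]
gripper_width: 0.004
finger_force: 1.2
```

Call:
servo_tool:
  targets:
    - {"linear": [-2, 0, 0], "roll": 0, "grip": 1}
    - {"linear": [0, 0, 0], "roll": 0, "grip": 1}

```text
time: 44.5
tcp_pos: [0.5373, 0.2733, 0.0317]
tcp_rot: [180.0, 0.0, 104.6]
force: [0.1, 2.4, 0.7]
gripper_width: 0.007
finger_force: 1.0
```

Call:
servo_tool:
  targets:
    - {"linear": [-2, 0, 0], "roll": 0, "grip": 1}
    - {"linear": [0, 0, 0], "roll": 0, "grip": 1}

```text
time: 44.75
tcp_pos: [0.5374, 0.2727, 0.0317]
tcp_rot: [180.0, -0.1, 104.6]
force: [0.3, 6.4, 1.3]
gripper_width: 0.007
finger_force: 3.1
```

The resistance fell from 5.5 to 2 N as the catch sprang out, and now rises at the stop. One more nudge.

Call:
servo_tool:
  targets:
    - {"linear": [-2, 0, 0], "roll": 0, "grip": 1}
    - {"linear": [0, 0, 0], "roll": 0, "grip": 1}
    - {"linear": [0, 0, 0], "roll": 0, "grip": 1}

```text
time: 45.12
tcp_pos: [0.5374, 0.2727, 0.0318]
tcp_rot: [179.9, -0.3, 104.7]
force: [-0.5, 11.2, 0.5]
gripper_width: 0.004
finger_force: 5.8
```

```bash
python3 st.py
```

```text
[0.5374 0.2727 0.0318] 104.7160862006946 bed [-0.0906  0.0027] w 0.003786267329554631 5.789734125137329 f [-0.4541 11.1815  0.5429] m [2.0427 0.0989 0.0351]
```

The block is home: it no longer moves at 11 N. Backing off, and going up over the knob.

```bash
sed -i 's/^BO=.*/BO=np.array([.5580,.1799]);BA=np.radians(-75.4)/' h.py; python3 - <<'E'
from h import *
s=r.sense();p=s["tcp_pos"];u=np.array([np.cos(np.radians(104.7)),np.sin(np.radians(104.7)),0])*.015
q=p+u;plan((*q[:2],.25,104.7),(.572,.126,.26,90),pose=(*q,104.7));print(bw(.057),bw(-.088,.0265))
E
```

```text
-> (np.float64(0.5336006949247718), np.float64(0.2872155020898838), 0.25, 104.7) rows 4
[0.0, 0.0, -54.6] -0.0
[0.0, 0.0, -54.6] -0.0
[0.0, 0.0, -54.6] -0.0
[0.0, 0.0, -54.6] -0.0
-> (0.572, 0.126, 0.26, 90) rows 3
[-55.2, -1.3, -3.3] 0.086
[-55.1, 3.5, -3.3] 0.086
[-54.6, 8.2, -3.3] 0.086
[0.57236795 0.12474058] [0.56146219 0.27173824]
```

Call:
servo_tool:
  targets:
    - {"linear": [8, 0, 0], "roll": 0, "grip": 1}
    - {"linear": [7, 0, 0], "roll": 0, "grip": 1}
    - {"linear": [0, 0, -54], "roll": 0, "grip": -0.2}
    - {"linear": [0, 0, -55], "roll": 0, "grip": -0.2}
    - {"linear": [0, 0, -55], "roll": 0, "grip": -0.2}
    - {"linear": [0, 0, -55], "roll": 0, "grip": -0.2}

```text
time: 45.88
tcp_pos: [0.5339, 0.2836, 0.252]
tcp_rot: [-180.0, 0.1, 104.6]
force: [0.5, 0.7, 0.0]
gripper_width: 0.424
finger_force: 0.0
```

Call:
servo_tool:
  targets:
    - {"linear": [-55, -1, -3], "roll": 0.086, "grip": -1}
    - {"linear": [-55, 3.5, -3], "roll": 0.086, "grip": -1}
    - {"linear": [-55, 8, -4], "roll": 0.086, "grip": -1}
    - {"linear": [0, 0, 0], "roll": 0, "grip": -1}
    - {"linear": [0, 0, 0], "roll": 0, "grip": -1}
    - {"linear": [0, 0, 0], "roll": 0, "grip": -1}

```text
time: 46.62
tcp_pos: [0.5721, 0.1241, 0.2602]
tcp_rot: [-180.0, -0.0, 89.9]
force: [-0.5, -0.2, 1.0]
gripper_width: 0.994
finger_force: 0.0
```

```bash
python3 st.py; python3 - <<'E'
from h import *
c=r.capture("wrist");cv2.imwrite("pics/k1.png",c["pixels"]);im=c["pixels"].astype(int)
print([proj(c,(.572+a,.125+b,.16)).round(1) for a,b in((0,0),(0,.026),(0,-.026),(.007,0),(-.007,0))])
p=proj(c,(.572,.125,.16)).astype(int)
mx=im.max(2)
for row in range(p[1]-50,p[1]+60,5): print(row,"".join("#" if mx[row,x]<40 else "+" if mx[row,x]<75 else "." if mx[row,x]<150 else " " for x in range(p[0]-60,p[0]+60,2)))
E
```

```text
[0.5721 0.1241 0.2602] 89.9352005783454 bed [ 0.0575 -0.0005] w 0.9939460740543553 0.0 f [-0.4676 -0.2347  0.9516] m [-0.0665 -0.1318  0.0002]
[array([254.3, 178.8]), array([254.3, 156.2]), array([254.4, 200.5]), array([260.5, 178.8]), array([248.2, 178.8])]
128   .. ..           ... ++....+++.+++...................      
133 .          ........++..+++...+++.+++...........  ...........
138 . .......   .......+++..++.....+..++............ ...........
143 ..+.................++..+..   .++.+++..........++...........
148 ....+................+...+.   .++..+++.....+#++++++++.......
153 .....................++..+.....++++++++++++++++++++++.......
158 .................+....+++++++######+++++++++++++....++......
163 ............#++++++++++......+#####+++++++++++++....++......
168 .........++++++++++++++.....+######..+++++++++++++++++.     
173 .........+++++++++++++++...+########.+++++++++++     .      
178 ..........++....+++++++++..+#.....+#+++..      .     .......
183 ...........++++++++++++++..++#....+     .      .............
188 ............+++++.. .......++#####+.................        
193 ............................+#####.                         
198 ...             .            #####                          
203                                                             
208   .                                                         
213                    .                                        
218                                     ...                     
223                                       . .                   
228 .                                                           
233
```

The knob bar is at wrist pixel (257,178), on the tool's centre line and aligned with yaw 90. Descending on it.

Call:
servo_tool:
  targets:
    - {"linear": [0, 0, 40], "roll": 0, "grip": -0.2}
    - {"linear": [0, 0, 40], "roll": 0, "grip": -0.2}
    - {"linear": [0, 0, 35], "roll": 0, "grip": -0.2}
    - {"linear": [0, 0, 20], "roll": 0, "grip": -0.2}
    - {"linear": [0, 0, 9], "roll": 0, "grip": -0.2}
    - {"linear": [0, 0, 0], "roll": 0, "grip": -0.2}
  force: 25

```text
time: 47.42
tcp_pos: [0.5725, 0.1232, 0.1169]
tcp_rot: [180.0, -0.0, 89.9]
force: [0.1, 0.8, -0.5]
gripper_width: 0.601
finger_force: 0.0
```

Call:
servo_tool:
  targets:
    - {"linear": [0, 0, 0], "roll": 0, "grip": 1}
    - {"linear": [0, 0, 0], "roll": 0, "grip": 1}
    - {"linear": [0, 0, 0], "roll": 0, "grip": 1}
    - {"linear": [0, 0, 0], "roll": 0, "grip": 1}
    - {"linear": [0, 0, 0], "roll": 0, "grip": 1}
    - {"linear": [0, 0, 0], "roll": 0, "grip": 1}

```text
time: 48.18
tcp_pos: [0.5742, 0.1232, 0.117]
tcp_rot: [179.7, -0.0, 89.8]
force: [6.6, 0.4, -1.1]
gripper_width: 0.157
finger_force: 25.0
```

```bash
python3 st.py
```

```text
[0.5742 0.1232 0.117 ] 89.8213806466031 bed [0.059  0.0014] w 0.1566618829861711 24.957689344882965 f [ 6.5751  0.4495 -1.1162] m [ 0.1157 -1.1842 -0.0227]
```

Call:
servo_tool:
  targets:
    - {"linear": [0, 2, 0], "roll": 0, "grip": 1}
    - {"linear": [0, 0, 0.2], "roll": 0.1, "grip": 1}
    - {"linear": [0, 0, 0.4], "roll": 0.18, "grip": 1}
    - {"linear": [0, 0, 0.4], "roll": 0.18, "grip": 1}
    - {"linear": [0, 0, 0.4], "roll": 0.18, "grip": 1}
    - {"linear": [0, 0, 0.5], "roll": 0.18, "grip": 1}
    - {"linear": [0, 0, 0.5], "roll": 0.18, "grip": 1}
    - {"linear": [0, 0, 0], "roll": 0, "grip": 1}

```text
time: 49.18
tcp_pos: [0.5737, 0.1238, 0.1145]
tcp_rot: [-179.9, 0.0, 32.7]
force: [-3.4, 3.4, 3.2]
gripper_width: 0.158
finger_force: 25.0
```

```bash
python3 st.py
```

```text
[0.5737 0.1238 0.1145] 32.66814398415751 bed [0.0582 0.0011] w 0.15754660122675546 24.981464445590973 f [-3.3721  3.3693  3.238 ] m [ 0.7194  0.6978 -0.0667]
```

Call:
servo_tool:
  targets:
    - {"linear": [0, 0, 0.4], "roll": 0.18, "grip": 1}
    - {"linear": [0, 0, 0.5], "roll": 0.187, "grip": 1}
    - {"linear": [0, 0, 0.5], "roll": 0.187, "grip": 1}
    - {"linear": [0, 0, 0.5], "roll": 0.187, "grip": 1}
    - {"linear": [0, 0, 0.5], "roll": 0.187, "grip": 1}
    - {"linear": [0, 0, 0.5], "roll": 0.187, "grip": 1}
    - {"linear": [0, 0, 0.4], "roll": 0.187, "grip": 1}
    - {"linear": [0, 0, 0], "roll": 0, "grip": 1}

```text
time: 50.18
tcp_pos: [0.5741, 0.1252, 0.1112]
tcp_rot: [-179.8, 0.1, -41.8]
force: [-2.5, 6.8, 2.4]
gripper_width: 0.159
finger_force: 25.0
```

Call:
servo_tool:
  targets:
    - {"linear": [0, 0, 0], "roll": 0, "grip": -1}
    - {"linear": [0, 0, 0], "roll": 0, "grip": -1}
    - {"linear": [0, 0, 0], "roll": 0, "grip": -1}
    - {"linear": [0, 0, 0], "roll": 0, "grip": -1}
    - {"linear": [0, 0, 0], "roll": 0, "grip": -1}
    - {"linear": [0, 0, 0], "roll": 0, "grip": -1}
    - {"linear": [0, 0, 0], "roll": 0, "grip": -1}
    - {"linear": [0, 0, -5], "roll": 0, "grip": -1}

```text
time: 51.18
tcp_pos: [0.5741, 0.1229, 0.1154]
tcp_rot: [180.0, 0.0, -42.1]
force: [0.6, 0.4, -0.6]
gripper_width: 0.991
finger_force: 0.0
```

```bash
python3 st.py
```

```text
[0.5741 0.1229 0.1154] -42.064696158478995 bed [0.0592 0.0012] w 0.9906507216318741 0.0 f [ 0.5994  0.4017 -0.5701] m [ 0.0692 -0.0297 -0.008 ]
```

Call:
servo_tool:
  targets:
    - {"linear": [0, 0, 0], "roll": -0.185, "grip": -1}
    - {"linear": [0, 0, 0], "roll": -0.185, "grip": -1}
    - {"linear": [0, 0, 0], "roll": -0.185, "grip": -1}
    - {"linear": [0, 0, 0], "roll": -0.185, "grip": -1}
    - {"linear": [0, 0, 0], "roll": -0.185, "grip": -1}
    - {"linear": [0, 0, 0], "roll": -0.185, "grip": -1}
    - {"linear": [0, 0, 0], "roll": -0.185, "grip": -1}
    - {"linear": [0, 0, 0], "roll": -0.185, "grip": -1}

```text
time: 52.18
tcp_pos: [0.5745, 0.123, 0.1162]
tcp_rot: [180.0, -0.0, 43.1]
force: [-0.5, 0.4, -0.4]
gripper_width: 1.0
finger_force: 0.0
```

Call:
servo_tool:
  targets:
    - {"linear": [0, 0, 0], "roll": -0.185, "grip": -1}
    - {"linear": [0, 0, 0], "roll": -0.185, "grip": -1}
    - {"linear": [0, 0, 0], "roll": -0.185, "grip": -1}
    - {"linear": [0, 0, 0], "roll": -0.185, "grip": -1}
    - {"linear": [0, 0, 0], "roll": -0.185, "grip": -1}
    - {"linear": [0, 0, 0], "roll": -0.185, "grip": -1}
    - {"linear": [0, 0, 0], "roll": -0.185, "grip": -1}
    - {"linear": [0, 0, 0], "roll": -0.185, "grip": -1}

```text
time: 53.18
tcp_pos: [0.5745, 0.123, 0.1162]
tcp_rot: [180.0, 0.0, 127.9]
force: [-0.7, 0.9, -0.7]
gripper_width: 0.999
finger_force: 0.0
```

Call:
servo_tool:
  targets:
    - {"linear": [0, 0, 0], "roll": -0.18, "grip": -1}
    - {"linear": [1, 1.5, 6], "roll": 0, "grip": -1}
    - {"linear": [0, 0, 0], "roll": 0, "grip": -1}

```text
time: 53.55
tcp_pos: [0.5743, 0.1248, 0.109]
tcp_rot: [-179.9, -0.0, 137.7]
force: [-0.7, 0.4, 0.8]
gripper_width: 0.999
finger_force: 0.0
```

```bash
python3 st.py
```

```text
[0.5743 0.1248 0.109 ] 137.6517926108481 bed [0.0574 0.0019] w 0.9994473845453701 0.0 f [-0.6685  0.4497  0.8411] m [-0.0696 -0.0483 -0.0357]
```

Call:
servo_tool:
  targets:
    - {"linear": [0, 0, 0], "roll": 0, "grip": 1}
    - {"linear": [0, 0, 0], "roll": 0, "grip": 1}
    - {"linear": [0, 0, 0], "roll": 0, "grip": 1}
    - {"linear": [0, 0, 0], "roll": 0, "grip": 1}
    - {"linear": [0, 0, 0], "roll": 0, "grip": 1}
    - {"linear": [0, 0, 0], "roll": 0, "grip": 1}
    - {"linear": [0, 0, 0], "roll": 0, "grip": 1}
    - {"linear": [0, 0, 0], "roll": 0, "grip": 1}

```text
time: 54.55
tcp_pos: [0.5746, 0.1247, 0.1097]
tcp_rot: [-180.0, -0.0, 137.8]
force: [-0.3, 0.8, -0.2]
gripper_width: 0.156
finger_force: 25.0
```

Call:
servo_tool:
  targets:
    - {"linear": [0, 0, 0], "roll": 0, "grip": 1}
    - {"linear": [0, 0, 0], "roll": 0, "grip": 1}

```text
time: 54.8
tcp_pos: [0.5746, 0.1247, 0.1097]
tcp_rot: [-180.0, 0.0, 137.8]
force: [0.2, 0.6, -0.7]
gripper_width: 0.158
finger_force: 25.0
```

```bash
python3 st.py
```

```text
[0.5746 0.1247 0.1097] 137.84423004630585 bed [0.0576 0.0022] w 0.158047394837827 24.998350739479065 f [ 0.2476  0.6189 -0.6959] m [-0.0266 -0.0969 -0.0079]
```

Centred grip. Turning: about 2.3 rad of this stroke is certainly free.

Call:
servo_tool:
  targets:
    - {"linear": [0, 0, 0.2], "roll": 0.1, "grip": 1}
    - {"linear": [0, 0, 0.2], "roll": 0.18, "grip": 1}
    - {"linear": [0, 0, 0.2], "roll": 0.18, "grip": 1}
    - {"linear": [0, 0, 0.2], "roll": 0.18, "grip": 1}
    - {"linear": [0, 0, 0.2], "roll": 0.18, "grip": 1}
    - {"linear": [0, 0, 0.2], "roll": 0.18, "grip": 1}
    - {"linear": [0, 0, 0.2], "roll": 0.18, "grip": 1}
    - {"linear": [0, 0, 0.2], "roll": 0.18, "grip": 1}

```text
time: 55.8
tcp_pos: [0.5747, 0.1247, 0.1064]
tcp_rot: [-180.0, 0.0, 59.6]
force: [2.5, 0.6, -7.4]
gripper_width: 0.164
finger_force: 25.0
```

Call:
servo_tool:
  targets:
    - {"linear": [0, 0, 0.2], "roll": 0.18, "grip": 1}
    - {"linear": [0, 0, 0.2], "roll": 0.18, "grip": 1}
    - {"linear": [0, 0, 0.2], "roll": 0.18, "grip": 1}
    - {"linear": [0, 0, 0.2], "roll": 0.18, "grip": 1}
    - {"linear": [0, 0, 0.2], "roll": 0.15, "grip": 1}
    - {"linear": [0, 0, 0], "roll": 0, "grip": 1}
    - {"linear": [0, 0, 0], "roll": 0, "grip": 1}

```text
time: 56.68
tcp_pos: [0.5746, 0.1245, 0.1043]
tcp_rot: [180.0, 0.1, 10.1]
force: [4.8, -0.4, -10.9]
gripper_width: 0.155
finger_force: 25.0
```

```bash
python3 st.py
```

```text
[0.5746 0.1245 0.1043] 10.06663103290543 bed [0.0578 0.0021] w 0.15468968998493834 24.997288584709167 f [  4.7853  -0.4001 -10.9193] m [ 0.0743 -1.0314 -0.0273]
```

Call:
servo_tool:
  targets:
    - {"linear": [0, 0, 0.2], "roll": 0.12, "grip": 1}
    - {"linear": [0, 0, 0], "roll": 0.12, "grip": 1}
    - {"linear": [0, 0, 0], "roll": 0, "grip": 1}

```text
time: 57.05
tcp_pos: [0.5746, 0.1245, 0.1037]
tcp_rot: [180.0, 0.1, -3.8]
force: [5.8, 0.4, -12.3]
gripper_width: 0.156
finger_force: 25.0
```

```bash
python3 st.py
```

```text
[0.5746 0.1245 0.1037] -3.757343735960174 bed [0.0578 0.0021] w 0.15622058023373886 24.99613255262375 f [  5.835    0.3949 -12.325 ] m [ 0.1406 -1.1334  0.0127]
```

Call:
servo_tool:
  targets:
    - {"linear": [0, 0, 0.2], "roll": 0.12, "grip": 1}
    - {"linear": [0, 0, 0], "roll": 0.12, "grip": 1}
    - {"linear": [0, 0, 0], "roll": 0, "grip": 1}

```text
time: 57.42
tcp_pos: [0.5745, 0.1245, 0.1032]
tcp_rot: [179.9, 0.1, -17.5]
force: [6.1, 0.8, -14.4]
gripper_width: 0.16
finger_force: 25.0
```

```bash
python3 st.py
```

```text
[0.5745 0.1245 0.1032] -17.508729068121507 bed [0.0578 0.002 ] w 0.15956760036758214 24.994950592517853 f [  6.0521   0.7859 -14.3629] m [ 0.1712 -1.2481 -0.0108]
```

Call:
servo_tool:
  targets:
    - {"linear": [0, 0, 0.2], "roll": 0.12, "grip": 1}
    - {"linear": [0, 0, 0], "roll": 0.12, "grip": 1}
    - {"linear": [0, 0, 0], "roll": 0, "grip": 1}

```text
time: 57.8
tcp_pos: [0.5745, 0.1244, 0.1025]
tcp_rot: [179.9, 0.1, -31.3]
force: [5.8, 0.6, -14.9]
gripper_width: 0.156
finger_force: 25.0
```

```bash
python3 st.py
```

```text
[0.5745 0.1244 0.1025] -31.262911039063532 bed [0.0578 0.002 ] w 0.15597347934676084 24.993026554584503 f [  5.788    0.6274 -14.9353] m [ 0.1546 -1.3514  0.004 ]
```

Still free after about 5.25 rad. Regripping for the last stroke.

Call:
servo_tool:
  targets:
    - {"linear": [0, 0, 0], "roll": 0, "grip": -1}
    - {"linear": [0, 0, 0], "roll": 0, "grip": -1}
    - {"linear": [0, 0, 0], "roll": 0, "grip": -1}
    - {"linear": [0, 0, 0], "roll": 0, "grip": -1}
    - {"linear": [0, 0, 0], "roll": 0, "grip": -1}
    - {"linear": [0, 0, 0], "roll": 0, "grip": -1}
    - {"linear": [0, 0, 0], "roll": 0, "grip": -1}
    - {"linear": [0, 0, -8], "roll": 0, "grip": -1}

```text
time: 58.8
tcp_pos: [0.5742, 0.1247, 0.114]
tcp_rot: [179.9, 0.1, -31.2]
force: [0.3, 0.6, -0.1]
gripper_width: 0.99
finger_force: 0.0
```

Call:
servo_tool:
  targets:
    - {"linear": [0, 0, 0], "roll": -0.185, "grip": -1}
    - {"linear": [0, 0, 0], "roll": -0.185, "grip": -1}
    - {"linear": [0, 0, 0], "roll": -0.185, "grip": -1}
    - {"linear": [0, 0, 0], "roll": -0.185, "grip": -1}
    - {"linear": [0, 0, 0], "roll": -0.185, "grip": -1}
    - {"linear": [0, 0, 0], "roll": -0.185, "grip": -1}
    - {"linear": [0, 0, 0], "roll": -0.185, "grip": -1}
    - {"linear": [0, 0, 0], "roll": -0.185, "grip": -1}

```text
time: 59.8
tcp_pos: [0.5748, 0.1247, 0.1153]
tcp_rot: [180.0, -0.0, 54.0]
force: [0.4, -0.1, -0.1]
gripper_width: 0.997
finger_force: 0.0
```

Call:
servo_tool:
  targets:
    - {"linear": [0, 0, 0], "roll": -0.185, "grip": -1}
    - {"linear": [0, 0, 0], "roll": -0.185, "grip": -1}
    - {"linear": [0, 0, 0], "roll": -0.185, "grip": -1}
    - {"linear": [0, 0, 0], "roll": -0.185, "grip": -1}
    - {"linear": [0, 0, 0], "roll": -0.185, "grip": -1}
    - {"linear": [0, 0, 0], "roll": -0.185, "grip": -1}
    - {"linear": [0, 0, 0], "roll": -0.185, "grip": -1}
    - {"linear": [0, 0, 0], "roll": -0.185, "grip": -1}

```text
time: 60.8
tcp_pos: [0.5748, 0.1248, 0.1153]
tcp_rot: [180.0, 0.0, 138.8]
force: [-0.6, -0.3, -0.1]
gripper_width: 1.003
finger_force: 0.0
```

Call:
servo_tool:
  targets:
    - {"linear": [0, 0, 0], "roll": -0.18, "grip": -1}
    - {"linear": [0, 0, 0], "roll": 0, "grip": -1}
    - {"linear": [0, 0, 0], "roll": 0, "grip": -1}

```text
time: 61.18
tcp_pos: [0.5748, 0.1247, 0.1149]
tcp_rot: [180.0, 0.0, 148.5]
force: [-0.3, -0.0, 0.2]
gripper_width: 0.997
finger_force: 0.0
```

```bash
python3 st.py
```

```text
[0.5748 0.1247 0.1149] 148.52768798138425 bed [0.0576 0.0023] w 0.9972988950374435 0.0 f [-0.2549 -0.0283  0.2037] m [-0.0476 -0.1406  0.0191]
```

Call:
servo_tool:
  targets:
    - {"linear": [0, 0, 8], "roll": 0, "grip": -1}
    - {"linear": [0, 0, 3.5], "roll": 0, "grip": 1}
    - {"linear": [0, 0, 0], "roll": 0, "grip": 1}
    - {"linear": [0, 0, 0], "roll": 0, "grip": 1}
    - {"linear": [0, 0, 0], "roll": 0, "grip": 1}
    - {"linear": [0, 0, 0], "roll": 0, "grip": 1}
    - {"linear": [0, 0, 0], "roll": 0, "grip": 1}
    - {"linear": [0, 0, 0], "roll": 0, "grip": 1}

```text
time: 62.18
tcp_pos: [0.5747, 0.1247, 0.1031]
tcp_rot: [180.0, 0.0, 148.7]
force: [0.4, -0.1, 0.2]
gripper_width: 0.244
finger_force: 0.0
```

Call:
servo_tool:
  targets:
    - {"linear": [0, 0, 0], "roll": 0, "grip": 1}
    - {"linear": [0, 0, 0], "roll": 0, "grip": 1}
    - {"linear": [0, 0, 0], "roll": 0, "grip": 1}
    - {"linear": [0, 0, 0], "roll": 0, "grip": 1}

```text
time: 62.68
tcp_pos: [0.5746, 0.1247, 0.103]
tcp_rot: [-180.0, 0.0, 148.7]
force: [-0.1, -1.1, 0.0]
gripper_width: 0.153
finger_force: 25.0
```

```bash
python3 st.py
```

```text
[0.5746 0.1247 0.103 ] 148.7270620954229 bed [0.0576 0.0022] w 0.15332352588083914 24.99977856874466 f [-0.08   -1.1228  0.0079] m [-0.0193 -0.1171  0.0737]
```

Call:
servo_tool:
  targets:
    - {"linear": [0, 0, 0.3], "roll": 0.06, "grip": 1}
    - {"linear": [0, 0, 0], "roll": 0.06, "grip": 1}

```text
time: 62.92
tcp_pos: [0.5746, 0.1247, 0.1028]
tcp_rot: [-180.0, 0.0, 141.7]
force: [-1.5, 0.0, -0.5]
gripper_width: 0.157
finger_force: 25.0
```

```bash
python3 st.py
```

```text
[0.5746 0.1247 0.1028] 141.74292163002377 bed [0.0576 0.0022] w 0.15661192484511952 24.999205470085144 f [-1.4659  0.0222 -0.5208] m [-0.0063 -0.0844  0.019 ]
```

Call:
servo_tool:
  targets:
    - {"linear": [0, 0, 0.3], "roll": 0.06, "grip": 1}
    - {"linear": [0, 0, 0], "roll": 0.06, "grip": 1}

```text
time: 63.18
tcp_pos: [0.5747, 0.1247, 0.1025]
tcp_rot: [180.0, 0.0, 134.9]
force: [1.3, 0.1, 0.2]
gripper_width: 0.157
finger_force: 25.0
```

```bash
python3 st.py
```

```text
[0.5747 0.1247 0.1025] 134.87303507858098 bed [0.0576 0.0022] w 0.15653981443135892 25.007472038269043 f [1.3398 0.079  0.2374] m [-0.0523 -0.0978  0.1092]
```

Call:
servo_tool:
  targets:
    - {"linear": [0, 0, 0.2], "roll": 0.06, "grip": 1}
    - {"linear": [0, 0, 0], "roll": 0.06, "grip": 1}

```text
time: 63.42
tcp_pos: [0.5747, 0.1248, 0.1024]
tcp_rot: [180.0, 0.0, 128.0]
force: [-0.2, -0.4, 0.3]
gripper_width: 0.156
finger_force: 25.0
```

```bash
python3 st.py
```

```text
[0.5747 0.1248 0.1024] 128.01295332926162 bed [0.0576 0.0022] w 0.15595350101650152 25.03471612930298 f [-0.1834 -0.4073  0.2638] m [-0.0179 -0.1201  0.3097]
```

Call:
servo_tool:
  targets:
    - {"linear": [0, 0, 0.2], "roll": 0.06, "grip": 1}
    - {"linear": [0, 0, 0], "roll": 0.06, "grip": 1}

```text
time: 63.68
tcp_pos: [0.5747, 0.1248, 0.1022]
tcp_rot: [180.0, 0.0, 121.2]
force: [-0.4, 1.3, 0.5]
gripper_width: 0.157
finger_force: 25.2
```

```bash
python3 st.py
```

```text
[0.5747 0.1248 0.1022] 121.15656495197861 bed [0.0576 0.0023] w 0.157388682316803 25.162378549575806 f [-0.4087  1.3021  0.4684] m [-0.037  -0.0801  0.4765]
```

Call:
servo_tool:
  targets:
    - {"linear": [0, 0, 0.2], "roll": 0.06, "grip": 1}
    - {"linear": [0, 0, 0], "roll": 0.06, "grip": 1}

```text
time: 63.92
tcp_pos: [0.5747, 0.1248, 0.102]
tcp_rot: [180.0, 0.0, 114.3]
force: [0.1, 0.2, 0.1]
gripper_width: 0.16
finger_force: 25.2
```

```bash
python3 st.py
```

```text
[0.5747 0.1248 0.102 ] 114.28402366284624 bed [0.0575 0.0023] w 0.15998762857347051 25.17453521490097 f [0.1351 0.1826 0.0861] m [-0.0483 -0.1164  0.3943]
```

First resistance came near yaw 132. Going to about 87, an eighth of a turn past it.

Call:
servo_tool:
  targets:
    - {"linear": [0, 0, 0], "roll": 0, "grip": 1}
    - {"linear": [0, 0, 0.2], "roll": 0.08, "grip": 1}
    - {"linear": [0, 0, 0.2], "roll": 0.08, "grip": 1}
    - {"linear": [0, 0, 0], "roll": 0, "grip": 1}
  force: 40

```text
time: 64.42
tcp_pos: [0.5747, 0.1248, 0.1015]
tcp_rot: [180.0, 0.0, 105.3]
force: [0.3, -0.1, 0.4]
gripper_width: 0.153
finger_force: 40.0
```

```bash
python3 st.py
```

```text
[0.5747 0.1248 0.1015] 105.2842121063866 bed [0.0575 0.0023] w 0.1528298184404025 40.00062167644501 f [ 0.3452 -0.139   0.3845] m [-0.0939 -0.1426 -0.0237]
```

Call:
servo_tool:
  targets:
    - {"linear": [0, 0, 0.2], "roll": 0.08, "grip": 1}
    - {"linear": [0, 0, 0.2], "roll": 0.08, "grip": 1}
    - {"linear": [0, 0, 0.2], "roll": 0.08, "grip": 1}
    - {"linear": [0, 0, 0.1], "roll": 0.07, "grip": 1}
    - {"linear": [0, 0, 0], "roll": 0, "grip": 1}
    - {"linear": [0, 0, 0], "roll": 0, "grip": 1}

```text
time: 65.18
tcp_pos: [0.5748, 0.1248, 0.1008]
tcp_rot: [180.0, -0.0, 87.5]
force: [-0.2, -0.0, 0.4]
gripper_width: 0.153
finger_force: 40.0
```

```bash
python3 st.py
```

```text
[0.5748 0.1248 0.1008] 87.54311463984536 bed [0.0576 0.0023] w 0.15329920058106872 40.00021040439606 f [-0.2163 -0.0192  0.3936] m [-0.0389 -0.2089 -0.001 ]
```

Call:
servo_tool:
  targets:
    - {"linear": [0, 0, 0], "roll": 0, "grip": -0.3}
    - {"linear": [0, 0, 0], "roll": 0, "grip": -0.3}
    - {"linear": [0, 0, 0], "roll": 0, "grip": -0.3}
    - {"linear": [0, 0, 0], "roll": 0, "grip": -0.3}
    - {"linear": [0, 0, -40], "roll": 0, "grip": -0.3}
    - {"linear": [0, 0, -50], "roll": 0, "grip": -0.3}
    - {"linear": [0, 0, -55], "roll": 0, "grip": -1}
    - {"linear": [0, 0, -15], "roll": 0, "grip": -1}

```text
time: 66.18
tcp_pos: [0.5756, 0.1249, 0.2658]
tcp_rot: [179.6, -0.1, 87.4]
force: [0.9, 0.5, 0.7]
gripper_width: 0.838
finger_force: 0.0
```

Call:
servo_tool:
  targets:
    - {"linear": [0, 0, 0], "roll": 0, "grip": -1}
    - {"linear": [0, 0, 0], "roll": 0, "grip": -1}
    - {"linear": [0, 0, 0], "roll": 0, "grip": -1}

```text
time: 66.55
tcp_pos: [0.5741, 0.1246, 0.2583]
tcp_rot: [-179.8, 0.0, 87.4]
force: [-0.5, 0.1, -0.5]
gripper_width: 0.999
finger_force: 0.0
```

```bash
python3 st.py; python3 - <<'E'
from h import *
c=r.capture("wrist");cv2.imwrite("pics/k2.png",c["pixels"]);im=c["pixels"].astype(int)
p=proj(c,(.5745,.125,.147)).astype(int);print(p,[proj(c,(.5745,.125+b,.147)).round(1) for b in(-.026,.026)])
m=(im.max(2)<40).astype(np.uint8)
for row in range(p[1]-40,p[1]+40,5): print(row,"".join("#" if m[row,x] else "." for x in range(p[0]-40,p[0]+40,2)))
# side: block, catch & scraper & chips
s=r.capture("side");cv2.imwrite("pics/f_s.png",s["pixels"])
hs=cv2.cvtColor(s["pixels"],cv2.COLOR_BGR2HSV);m=(cv2.inRange(hs,(0,70,25),(16,255,170))>0)
for row in range(176,240,3): print(row,"".join("#" if m[row,x] else "." for x in range(195,275)))
for x in(-.085,): print([proj(s,(*bw(x,l),z)).round(1) for l in(-.025,.025) for z in(.03,.068)])
print("handle base/top px",proj(s,(.379,.3585,0)).round(1),proj(s,(.379,.3585,.08)).round(1)); k,rc=mask(s,(10,60,80),(28,255,255),(278,195,308,240));print(rc)
E
```

```text
[0.5741 0.1246 0.2583] 87.4186444754806 bed [0.0576 0.0016] w 0.9988738846383005 0.0 f [-0.4997  0.0603 -0.5401] m [-0.0116 -0.0767 -0.0081]
[255 176] [array([256. , 197.9]), array([254. , 155.1])]
136 ........................................
141 ........................................
146 ........................................
151 ........................................
156 ..................######................
161 ......#...........######................
166 ..................######................
171 .................########...............
176 .......................#................
181 ..................#...#.................
186 ..................#####.................
191 ..................#####.................
196 ........................................
201 ........................................
206 ........................................
211 ........................................
176 ..........##################.###########........................................
179 ..........##############################.#......#...............................
182 ........
[... 1163 characters left out ...]
..............
224 .................................#############..................................
227 ...............#.................#####.#.###.#..................................
230 ...............................###################..............................
233 ................................................................................
236 ..................................############..................................
239 ..................................#.............................................
[array([238.1, 199. ]), array([237.3, 186.7]), array([219. , 202.3]), array([217.7, 190. ])]
handle base/top px [293.  232.6] [294.  205.8]
((301.5, 219.5), (11.0, 31.0), 0.0)
```

```bash
python3 - <<'E'
from h import *
np.set_printoptions(precision=4,suppress=True)
t=r.capture("top");s=r.capture("side")
try:
    k,rc=mask(t,(10,60,100),(28,255,255),(226,238,258,280));print(rc,rectw(t,rc,.08),"bed",wb(rectw(t,rc,.08)[0]))
except ValueError: print("occluded")
hs=cv2.cvtColor(s["pixels"],cv2.COLOR_BGR2HSV);m=cv2.inRange(hs,(10,60,80),(28,255,255))>0
for row in range(198,250,3): print(row,"".join("#" if m[row,x] else "d" if s["pixels"][row,x].max()<75 else "." for x in range(275,330)))
im=t["pixels"].astype(int)
ht=cv2.cvtColor(t["pixels"],cv2.COLOR_BGR2HSV);w=cv2.inRange(ht,(0,70,25),(18,255,190))
for row in range(166,236,3): print(row,"".join("#" if w[row,x] else "." for x in range(205,275)))
E
```

```text
((239.5, 262.0000305175781), (12.854387283325195, 13.581995010375977), 75.96376037597656) (array([0.3548, 0.3635]), [np.float64(0.028193816378329097), np.float64(0.02993469593768898)], np.float64(103.63889963653307)) bed [-0.2289 -0.1504]
198 .......................................................
201 .......................................................
204 ..............................#........................
207 ......................############.....................
210 ......................##############...................
213 ......................##############...................
216 ......................##############...................
219 ......................#############....................
222 ......................#############....................
225 ......................#############....................
228 ...................dd##############....................
231 ................dddddd#############....................
234 .................dddddd.#########......................
237 ...................d...................................
240 .................
[... 1318 characters left out ...]
...........##############
211 .........................................................##########...
214 ..........................................................##..........
217 ...........................................................########...
220 ......................................................................
223 ......................................................................
226 ......................................................................
229 ......................................................................
232 ......................................................................
235 ......................................................................
```

The scraper was nudged about 25 mm but stands upright and clear. The chips are in the tray, the block is home and the knob is set, so I'm handing it in.

```bash
python3 -c "
from bench import r
print(r.sign_off())"
```

```text
the job is handed in; nothing more can be done
None
```

I handed the job in (verdict not shown): chips in the tray, scraper upright and clear, block pushed home against the stop, and knob turned about an eighth of a turn past first resistance; that the catch sprang out I judged only from the push force dropping from 5.5 to 2 N.

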